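# Stand a tile on end against the angle stand

## Robot

A 6-joint arm with a two-finger parallel gripper is mounted at the origin on the work surface. World frame = base frame: x ahead of the robot, y to its left, z up, the work surface at z = 0. Lengths are in m, angles in degrees, forces in N, time in s.
With the tool pointing down it reaches from about 0.35 to 0.875 m from the base axis. Payload 4.2 kg.
Tool frame: the origin (TCP) lies midway between the tips of the shut fingers; the grasp point (between the pads) lies 19 mm behind it; z points along the fingers, y is the direction in which the jaws open and shut (so a half turn about z gives the same grasp; the last joint's range is limited). The gripper opens to 87 mm and grips with 3 to 60 N. Pads are 19 mm wide; open, the fingers measure 117 mm over their backs; the gripper's body (75 mm by 190 mm) begins 51 mm behind the grasp point.
Start: joints at [-58.579, 22.042, 0.453, 0, -68.411, -14.817], TCP at [0.179, -0.599, 0.19] pointing down, gripper open.
Joint ranges: [-179.83, 179.83], [-69.29, 118.12], [-61.27, 80.66], [-181.25, 117.63], [-171.15, -9.14], [-177.46, 177.46]. Speed limits (degrees/s): [159.86, 159.86, 180, 180, 180, 180].

## Interface

Orientations are given as a 3x3 rotation matrix whose columns are the frame's x, y, z axes.
In Python, from station import sense, capture, get_calibration, finish_job, spot_in, spot_point gives the robot as it stands.
- The arm moves only by the shell command python3 -m inch 'ROWS'. ROWS is JSON, a list of rows, each an object with "fingers": the finger opening in cm, from 0 to 8.7; "delta_pos": the shift along the tool's x, y, z in cm, a list of three; "spin": the turn about the tool's z in degrees. In form: [{"fingers": fingers, "delta_pos": [dx, dy, dz], "spin": spin}, ...]. A call has 1 to 20 rows; each row is the pose to reach, as a shift and turn from the pose commanded when the call began, along the tool's axes at that moment; what a row does not reach only later rows make up. A row lasts 1/10 s, in which the tool goes at most 50 mm and 8.59 degrees, less where a joint would pass 70% of its speed; a pose out of reach is approached as far as the arm can. A call with a gripper value outside its range is refused whole. The fingers move at their own pace and stop on an object; the grip force is fixed at half the most. Time passes only in rows, so rows that repeat a pose let the fingers close. It gives the time, the measured TCP pose, the force and the opening at its end, in the units of the state.
- sense(): the state, without advancing time (a new reading comes with each control period).
- capture(name): name is "scene" or "side" or "wrist"; returns the picture (384x512x3 uint8, red, green, blue); there is no depth.
- get_calibration(name): a dict with "K" (3x3 intrinsics, pixels), "dist" ([k1, k2, p1, p2, k3] as OpenCV has them; the pictures are not rectified), "T" (4x4, takes a point from camera to world coordinates). Camera axes: x right, y up, looking along -z (the intrinsics and any distortion apply to the point x, -y, -z); pixel columns grow to the right and rows downward; lengths in m; the calibration is good to about 2 mm. A picture is of the moment at which its call begins: read the wrist's pose just before it. get_calibration takes no time and is no camera call; for the wrist camera it gives the pose at the moment of the call.
- finish_job(): hands the job in, once; it reports no verdict.
Trained networks look in the newest picture that a camera, given by its name, has taken for a name from the list of things; names that differ only in an ending like _2 or _b are one class to them, and where a whole thing is asked for, a point or a joint stands for the part that bears it (a point fixed in the world has none). Each returns a list of dicts, best first, with "conf" (0 to 1); they miss things now and then, are a little off and sometimes report something else, mostly with a low value. They report only what shows in the picture. A call takes as long as a camera call. They do not tell look-alikes from the thing itself.
- spot_in(camera, target): "extent" ([left, top, right, bottom] as shares, 0 to 1, of the picture: columns of its width, rows of its height, round what is visible of it).
- spot_point(camera, target): "location" ([column, row] as shares, 0 to 1, of the picture: columns of its width, rows of its height: a listed point, or the origin of a listed thing).
The state is a dict: "time_s": time; "joints": joint angles; "joint_velocities": joint speeds; "effort": joint torques, N m; "tcp_pos": TCP position; "ee_rot": TCP orientation; "wrist_force": force on the tool from outside, world axes, zero at the start; "moment": the same for the moment, N m; "gripper_width": opening from 0.0 (shut) to 1.0 (fully open).
Only numpy, scipy, OpenCV 4.12 (cv2) and the standard library are available. Lean on these libraries where they do the work, as an engineer would, in place of code of your own. Each camera call takes 0.05 s, during which the arm holds its last target.

## Task

Take the lowest tile off the roller track, so that the next ones roll down to the stop, and stand it upright on its short end on the steel angle stand: centred on the upright, its bare back flat against it and the white glazed face outward. Feel it down gently, for it chips, press it home against the upright for a moment until you feel firm contact, let go of it, and leave the other tiles on the track and everything else on the bench where it is.

Things in the scene. Friction and masses are not known exactly. Their poses are not given: they have to be found in the camera images.
- track: Fixed roller track, slope 0.16 rad; +x uphill (level). Origin on the bench below the lowest tile's centre. Rollers and side bars 49 mm wide, so tiles overhang 5.5 mm a side. Low-end stop 44 mm wide, top 3.5 mm above tile mid-plane. Side guides (71 mm over all, up to 3 mm above mid-plane) start 72 mm uphill of the lowest tile's centre, so its sides are free. Feet 100 mm wide.
- tile_end: The lowest tile on the track, resting against the stop, face up: 90 mm long (its x, uphill as it lies), 60 mm wide (y), 10 mm thick (z), about 125 g, white glazed face at +z, bare terracotta back at -z. Origin at its centre.
- tile_next: An equal tile directly uphill of tile_end, touching it; it rolls down to the stop by itself when tile_end is gone. Origin at its centre, same axes.
- tile_last: A third equal tile, uphill of tile_next, same axes.
- end_place (a point): Point of the track where the centre of a tile lies when it rests at the stop (85 mm above the bench).
- second_place (a point): The same for the tile right behind that, 90 mm up the slope.
- stand: Fixed steel angle stand: base plate 10 mm thick (100 mm wide in y, x from -80 to 45 mm) with a vertical upright 44 mm wide (narrower than a tile), 10 mm thick, top 75 mm above the bench, low rib behind. Origin on the bench below the upright's flat front face, mid-width; that face looks to -x. A tile standing properly has its centre at x = -5 mm, y = 0, 55 mm above the bench.
- upright: The stand's vertical steel upright, 44 mm wide, 10 mm thick, 65 mm tall, rigidly fixed on the base plate, same axes as the stand. Origin at the foot of its front face (10 mm above the bench), mid-width.
- back_a (a point): Point on tile_end's bare back, on its mid-line, 40 mm from its centre along tile +x.
- back_b (a point): The same, 40 mm along tile -x.
- level: Bystander, to be left alone: red spirit level standing on its long edge, 250 x 22 x 50 mm. Origin at the middle of its underside.
- tape: Bystander, to be left alone: yellow tape measure, 65 x 35 x 60 mm. Origin at the middle of its underside.
- sander: Bystander, to be left alone: cork sanding block, 70 x 35 x 26 mm, on the bench between track and stand. Origin at the middle of its underside.
- rotary: Bystander, to be left alone: green rotary tool lying on its side, about 185 mm long, 44 mm thick. Origin at the middle of its underside.
- batten: Bystander, to be left alone: wooden offcut, 200 x 45 x 22 mm. Origin at the middle of its underside.
- jar: Bystander, to be left alone: low white jar, 70 mm in diameter, 65 mm tall. Origin at the middle of its underside.
- trowel: Bystander, to be left alone: flat spatula lying on the bench.
There are look-alikes about, which are no part of the job. What is shaped like the tile_next but pink is not meant. Leave any blue look-alike of the tile_end alone.

How it is judged (in metres and radians):
On the way, in this order (a step that is already met when the one before it is completed fails the run):
1. the lowest tile is taken well clear of the track's end and the next one has rolled to the stop (distance between tile_end and end_place above 0.06 m and distance between tile_next and end_place below 0.006 m), for 0.2 s.
2. the tile, on end and upright, is pressed against the upright (over 1 N) (contact force between tile_end and upright above 1 N and (angle between tile_end's own x axis and vertical below 0.1 rad or angle between tile_end's own x axis and vertical above 3.0416 rad) and z of tile_end in the frame of stand below 0.062 m).
At the end, for the whole second after the job is handed in: Tile on a short end on the plate (within 0.05 rad of vertical, centre 52-58 mm above the bench), back within 3 mm of the upright at both ends, square to 0.07 rad, glaze outward, centred within 10 mm, at rest; next tile within 6 mm of its place at the stop, last within 9 mm of the place behind ((angle between tile_end's own x axis and vertical below 0.05 rad or angle between tile_end's own x axis and vertical above 3.0916 rad) and x of back_a in the frame of stand between -0.003 and 0.003 m and x of back_b in the frame of stand above -0.003 m and x of tile_end in the frame of stand below -0.002 m and y of tile_end in the frame of stand between -0.01 and 0.01 m and z of tile_end in the frame of stand between 0.052 and 0.058 m and angle between the z axis of tile_end and the x axis of stand, either way round below 0.07 rad and linear speed of each of tile_end, tile_next below 0.01 m/s and distance between tile_next and end_place below 0.006 m and distance between tile_last and second_place below 0.009 m); the robot touches nothing.
It fails at once if the tile is dropped or rammed onto the stand (contact force over 40 N) (contact force between tile_end and stand above 40 N).
It fails at once if a bystander is moved by more than 30 mm (distance of any of level, tape, sander, rotary, batten, jar, trowel from where it was at the start of the episode above 0.03 m).
It also fails if it takes over 51 s, if anything falls off the work surface, if the arm or the gripper's body presses on something with over 40 N, if the wrist force passes 120 N, or if a joint passes its speed limit or range.

## Working session

There is one attempt and no reset: what is moved stays moved. The work goes in short steps, Python scripts to look and compute and a shell command to move; the robot and the scene stay as the last step left them, time stands still between calls to the robot, and variables do not carry over. Pictures are saved under pics/ and viewed, and the job is handed in when it is done.

```bash
ls; mkdir -p pics
python3 - <<'E'
from station import *
import cv2,json
s=sense();print({k:s[k] for k in('time_s','joints','tcp_pos','ee_rot','wrist_force','gripper_width')})
for n in('scene','side','wrist'):
    im=capture(n);cv2.imwrite(f'pics/{n}0.png',im[:,:,::-1])
    c=get_calibration(n);print(n,c)
    for t in('track','tile_end','stand','upright','end_place','second_place','back_a','sander'):
        try:
            print(t,[(round(d['conf'],2),[round(float(a)*b,1) for a,b in zip(d['location'],(512,384))]) for d in spot_point(n,t)][:5])
        except Exception as e: print(t,e)
E
```

```text
pics
{'time_s': 0.0, 'joints': array([-5.85777310e+01,  2.20903843e+01,  3.80739439e-01, -2.90688140e-02,
       -6.84098924e+01, -1.48168430e+01]), 'tcp_pos': array([ 0.17844594, -0.59829658,  0.18926998]), 'ee_rot': array([[-9.58348963e-01, -2.85599013e-01, -6.85092712e-04],
       [-2.85599825e-01,  9.58346824e-01,  2.02626120e-03],
       [ 7.78582233e-05,  2.13752768e-03, -9.99997712e-01]]), 'wrist_force': array([ 0.74657265, -0.54309991, -0.48989839]), 'gripper_width': 1.001923965488443}
scene {'K': array([[373.54177758,   0.        , 258.33435625],
       [  0.        , 373.54177758, 195.16247581],
       [  0.        ,   0.        ,   1.        ]]), 'dist': array([-0.03958082,  0.        ,  0.        ,  0.        ,  0.        ]), 'T': array([[ 0.74274935, -0.55736608,  0.3710343 ,  0.92921922],
       [ 0.66949498,  0.60994295, -0.4239647 , -0.49202309],
       [ 0.00999379,  0.56330511,  0.82618852,  0.88990679],
       [ 0.        ,  0.        ,  0.        ,  1.        ]])}
track [(0.65, [288.7, 145.3]), (0.64, [287.3, 163.6]), (0.45, [293.7, 145.6])]
tile_end [(0.76, [324.
[... 1293 characters left out ...]
3, [255.9, 210.0])]
wrist {'K': array([[322.68990647,   0.        , 252.09830545],
       [  0.        , 322.68990647, 191.11245425],
       [  0.        ,   0.        ,   1.        ]]), 'dist': array([0.02859201, 0.        , 0.        , 0.        , 0.        ]), 'T': array([[-2.84968544e-01, -9.27576322e-01, -2.41650772e-01,
         1.12056193e-01],
       [ 9.58536828e-01, -2.75690641e-01, -7.21236419e-02,
        -6.19366743e-01],
       [ 2.79326291e-04, -2.52184134e-01,  9.67679226e-01,
         3.84683147e-01],
       [ 0.00000000e+00,  0.00000000e+00,  0.00000000e+00,
         1.00000000e+00]])}
track []
tile_end []
stand []
upright []
end_place []
second_place []
back_a []
sander []
```

Run:
```python
import cv2
a=cv2.imread('pics/scene0.png');b=cv2.imread('pics/side0.png')
cv2.imwrite('pics/s1.png',cv2.resize(a[80:300,100:400],(800,587),interpolation=cv2.INTER_CUBIC))
cv2.imwrite('pics/s2.png',cv2.resize(b[110:330,120:420],(800,587),interpolation=cv2.INTER_CUBIC))
```

```text
(no output)
```

View pics/s1.png

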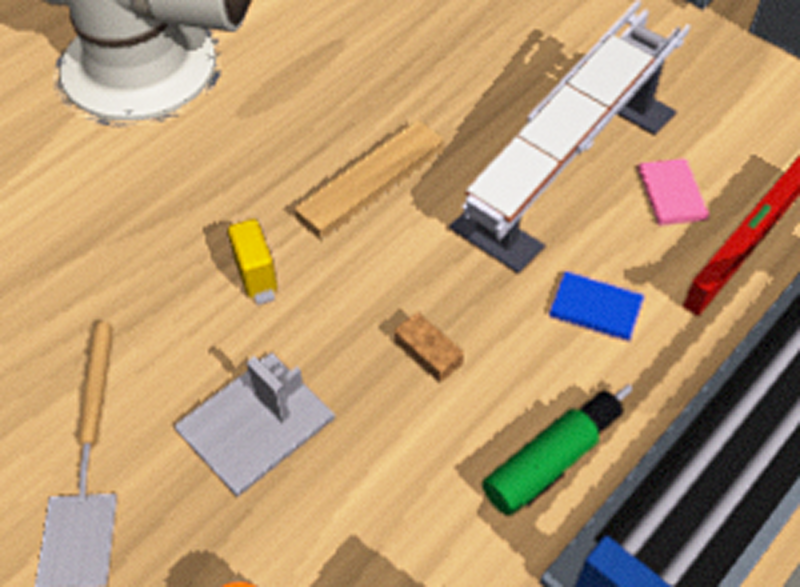

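View pics/s2.png

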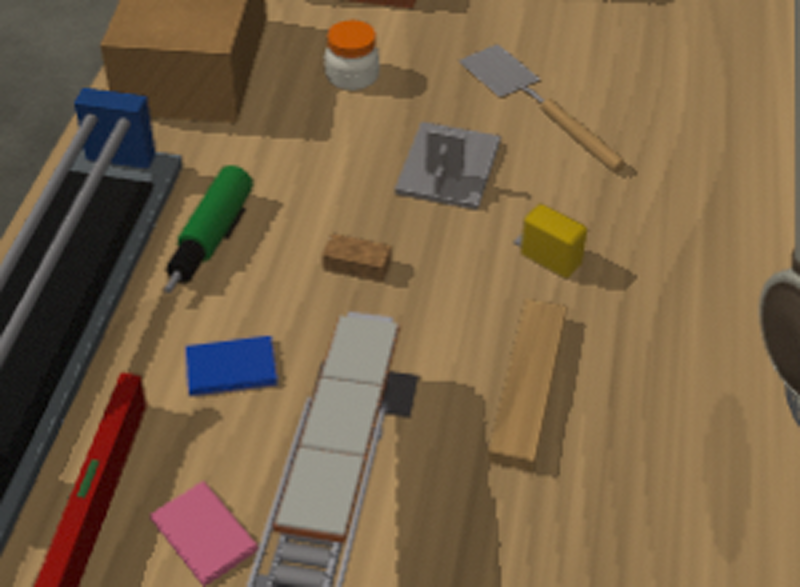

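View pics/scene0.png

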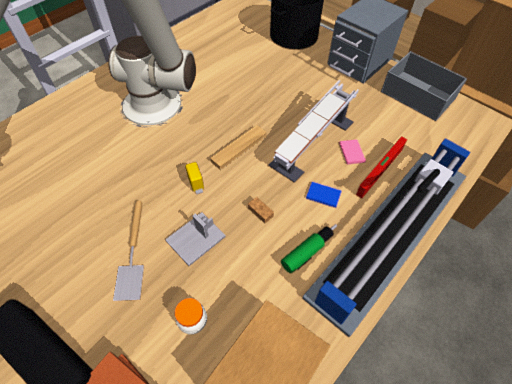

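Run:
```python
import cv2
a=cv2.imread('pics/scene0.png');b=cv2.imread('pics/side0.png')
def crop(im,x0,y0,w,h,k,n):
    c=cv2.resize(im[y0:y0+h,x0:x0+w],(w*k,h*k),interpolation=cv2.INTER_CUBIC)
    for i in range(0,w,10):
        cv2.putText(c,str(x0+i),(i*k,8),0,.3,(0,0,255),1); cv2.line(c,(i*k,10),(i*k,14),(0,0,255),1)
    for j in range(0,h,10):
        cv2.putText(c,str(y0+j),(0,j*k+4),0,.3,(0,0,255),1)
    cv2.imwrite(n,c)
crop(a,160,205,70,60,10,'pics/c1.png')
crop(a,265,90,80,70,9,'pics/c2.png')
crop(b,262,150,55,45,13,'pics/c3.png')
crop(b,215,220,65,95,6,'pics/c4.png')
```

```text
(no output)
```

View pics/c1.png

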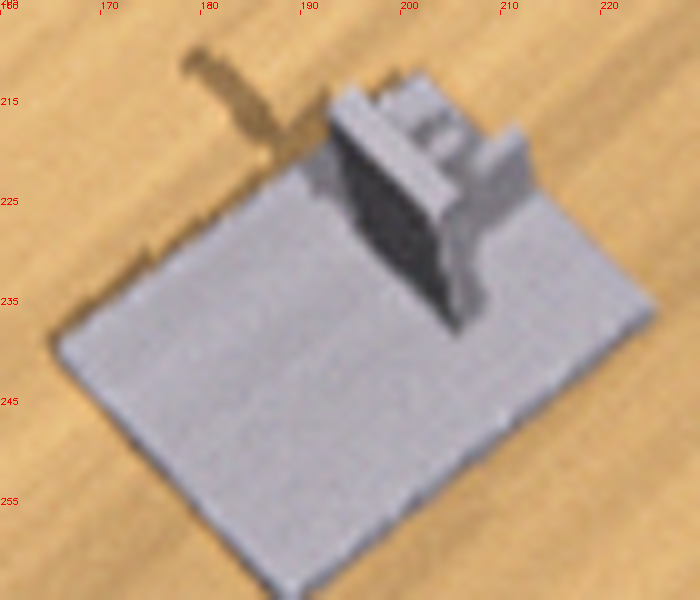

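View pics/c2.png

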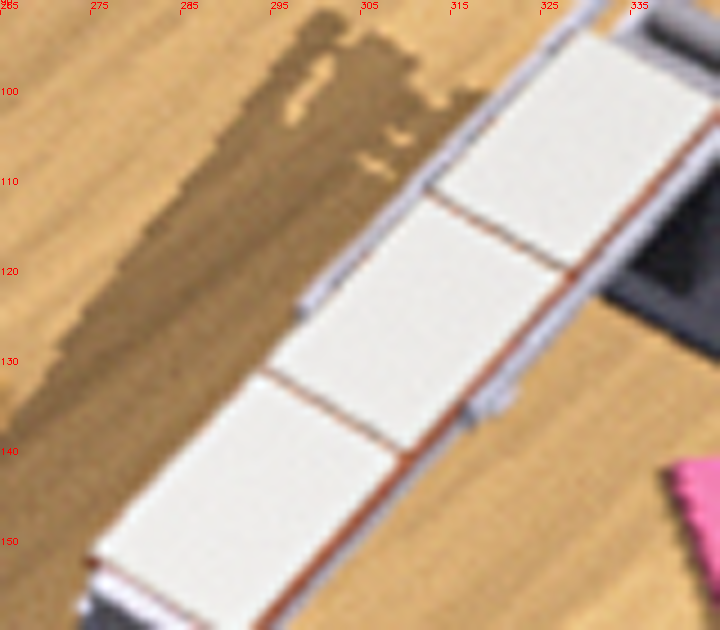

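View pics/c3.png

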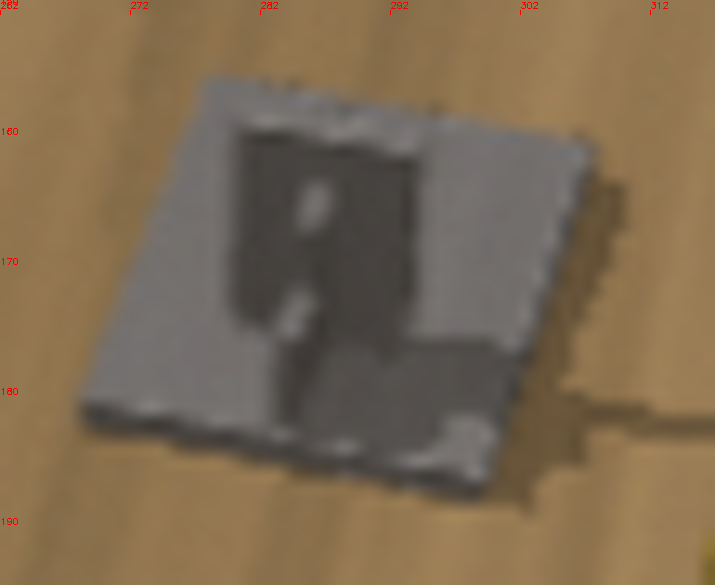

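View pics/c4.png

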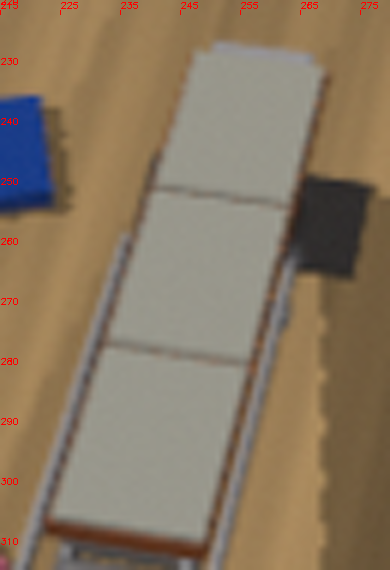

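```bash
cat > h.py <<'E'
import numpy as np,cv2
from scipy.optimize import least_squares
def proj(c,P):
    T=np.array(c['T']);q=(np.atleast_2d(P)-T[:3,3])@T[:3,:3]; q=q*[1,-1,-1]
    return cv2.projectPoints(q,np.zeros(3),np.zeros(3),c['K'],np.array(c['dist']))[0][:,0]
def RZ(a): return np.array([[np.cos(a),-np.sin(a),0],[np.sin(a),np.cos(a),0],[0,0,1]])
TH=.16
RY=np.array([[np.cos(TH),0,-np.sin(TH)],[0,1,0],[np.sin(TH),0,np.cos(TH)]])
E
python3 - <<'E'
from h import *
from station import get_calibration as g
S=g('scene');D=g('side')
def fit(obs,f,p0):
    def r(p):
        return np.concatenate([(proj(c,f(p,np.array([m])))[0]-px) for c,m,px in obs])
    s=least_squares(r,p0,loss='soft_l1',x_scale=[.01,.01,.1]);print(s.x,np.degrees(s.x[2]));print(r(s.x).reshape(-1,2).round(1).tolist());return s.x
st=lambda p,m:(m/1000)@RZ(p[2]).T+[p[0],p[1],0]
tr=lambda p,m:((m/1000)@RY.T+[0,0,.085])@RZ(p[2]).T+[p[0],p[1],0]
o1=[(S,m,px) for m,px in[((-80,50,10),(165.2,238.7)),((-80,-50,10),(188.5,264)),((45,-50,10),(225.3,235.6)),((0,22,75),(193.2,216.5)),((0,-22,75),(204.2,226.3)),((0,-22,10),(205.7,238))]]
o1+=[(D,m,px) for m,px in[((45,50,10),(299.3,186.5)),((45,-50,10),(268.3,181)),((-80,50,10),(307.3,161)),((-80,-50,10),(278,156))]]
o2=[(S,m,px) for m,px in[((-45,30,5),(275.1,151)),((45,30,5),(294.2,131)),((45,-30,5),(310.3,140.6)),((135,30,5),(312.5,110.7)),((135,-30,5),(328.5,120)),((225,30,5),(331,93.3))]]
o2+=[(D,m,px) for m,px in[((-45,-30,5),(247,228.5)),((45,-30,5),(241,251)),((45,30,5),(263.5,254)),((135,-30,5),(233,277)),((135,30,5),(256.5,280))]]
for t0 in(-1,):
  for cams in (None,S,D):
    for o,f,p0 in((o1,st,[.5,-.2,t0]),(o2,tr,[.4,.2,t0])):
        fit([q for q in o if cams is None or q[0] is cams],f,p0)
E
```

```text
[ 0.50111126 -0.23363291  1.49089728] 85.42212186787451
[[-0.1, -0.3], [-0.3, 0.1], [0.4, -1.2], [-0.9, -1.9], [-1.1, -0.7], [0.2, -0.2], [-1.2, -0.2], [-1.6, -1.0], [-0.3, -0.5], [-0.8, -1.1]]
[0.52442488 0.11429776 1.59151356] 91.18701014274757
[[-1.0, -1.0], [-0.6, -1.5], [-0.2, -1.1], [-0.4, -0.7], [0.1, -0.5], [-1.3, -1.7], [-0.3, -1.1], [-1.9, -0.6], [-0.5, -0.1], [-2.5, -0.7], [-0.6, 0.3]]
[ 0.52886326 -0.24944383 -1.73346216] -99.3200658873042
[[74.2, 0.4], [29.0, -50.3], [-46.5, 3.2], [12.4, 20.3], [-8.5, -1.7], [-6.8, -1.2]]
[0.52804587 0.11197741 1.58817123] 90.99550863678746
[[-0.6, 0.0], [-0.1, -0.5], [0.3, 0.1], [0.2, 0.4], [0.7, 0.6], [-0.6, -0.7]]
[ 0.49723889 -0.23106868  1.50986328] 86.5087938404985
[[0.3, 0.4], [-0.3, 0.0], [0.4, -0.1], [-0.3, -0.3]]
[0.52239453 0.11484001 1.60761729] 92.1096858244699
[[0.1, -0.8], [-0.9, -0.1], [0.6, 0.1], [-0.8, -0.1], [1.2, 0.6]]
```

```bash
cat >> h.py <<'E'
def cmd(target,yaw_y=None):
    from station import sense
    s=sense();R=np.array(s['ee_rot']);p=np.array(s['tcp_pos'])
    d=R.T@(np.array(target)-p)*100
    out=d.round(2).tolist()
    if yaw_y is not None:
        cur=np.degrees(np.arctan2(R[1,1],R[0,1])); w=(yaw_y-cur+180)%360-180
        print('spin',round(-w,2))
    print('delta',out,'tcp',p.round(4),'cur yaw_y',np.degrees(np.arctan2(R[1,1],R[0,1])).round(2))
E
python3 -c "
from h import *
cmd([.525,.13,.26],181.2)"
```

```text
spin -74.59
delta [-54.02, 59.95, -6.96] tcp [ 0.1786 -0.5989  0.1903] cur yaw_y 106.61
```

```bash
python3 -m inch '[{"fingers":8.7,"delta_pos":[0,0,-7],"spin":0},{"fingers":8.7,"delta_pos":[-54,60,-7],"spin":-74.6},{"fingers":8.7,"delta_pos":[-54,60,-7],"spin":-74.6},{"fingers":8.7,"delta_pos":[-54,60,-7],"spin":-74.6},{"fingers":8.7,"delta_pos":[-54,60,-7],"spin":-74.6},{"fingers":8.7,"delta_pos":[-54,60,-7],"spin":-74.6},{"fingers":8.7,"delta_pos":[-54,60,-7],"spin":-74.6},{"fingers":8.7,"delta_pos":[-54,60,-7],"spin":-74.6},{"fingers":8.7,"delta_pos":[-54,60,-7],"spin":-74.6},{"fingers":8.7,"delta_pos":[-54,60,-7],"spin":-74.6},{"fingers":8.7,"delta_pos":[-54,60,-7],"spin":-74.6},{"fingers":8.7,"delta_pos":[-54,60,-7],"spin":-74.6},{"fingers":8.7,"delta_pos":[-54,60,-7],"spin":-74.6},{"fingers":8.7,"delta_pos":[-54,60,-7],"spin":-74.6},{"fingers":8.7,"delta_pos":[-54,60,-7],"spin":-74.6},{"fingers":8.7,"delta_pos":[-54,60,-7],"spin":-74.6},{"fingers":8.7,"delta_pos":[-54,60,-7],"spin":-74.6},{"fingers":8.7,"delta_pos":[-54,60,-7],"spin":-74.6},{"fingers":8.7,"delta_pos":[-54,60,-7],"spin":-74.6},{"fingers":8.7,"delta_pos":[-54,60,-7],"spin":-74.6}]'
python3 - <<'E'
from h import *
from station import *
s=sense();print(s['joints'].round(1),s['tcp_pos'],s['wrist_force'])
c=get_calibration('wrist');im=capture('wrist')
np.savez('w1.npz',im=im,K=c['K'],dist=c['dist'],T=c['T'])
cv2.imwrite('pics/w1.png',im[:,:,::-1])
print(c['T'].round(3).tolist())
E
```

```text
time_s: 3.35
tcp_pos: [0.5241, 0.1297, 0.2603]
ee_rot: [[0.021, -1.0, -0.001], [-1.0, -0.021, -0.0], [0.0, 0.001, -1.0]]
wrist_force: [0.2, -0.4, 0.1]
gripper_width: 0.995
[ 31.1  11.3  -4.7   0.  -74.1 -29.9] [0.52413147 0.12971153 0.26025915] [ 0.19730765 -0.36970905  0.07351488]
[[-1.0, 0.019, 0.006, 0.525], [-0.02, -0.968, -0.252, 0.06], [0.001, -0.252, 0.968, 0.455], [0.0, 0.0, 0.0, 1.0]]
```

View pics/w1.png

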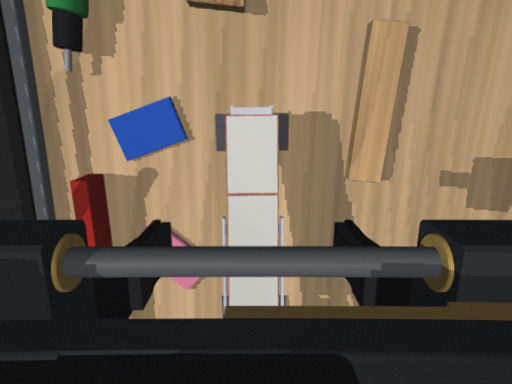

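Run:
```python
import cv2
c=cv2.imread('pics/w1.png')[98:203,210:295];k=7
c=cv2.resize(c,None,fx=k,fy=k,interpolation=cv2.INTER_CUBIC)[:600]
for i in range(0,85,5): cv2.putText(c,str(210+i),(i*k,8),0,.3,(0,0,255),1);cv2.line(c,(i*k,10),(i*k,14),(0,0,255),1)
for j in range(2,100,5): cv2.putText(c,str(98+j),(0,j*k+4),0,.3,(0,0,255),1)
cv2.imwrite('pics/w1c.png',c)
g=cv2.imread('pics/w1.png').astype(int)
print(g[150,220:285].tolist());print(g[100:120,252].tolist());print(g[186:200,252].tolist())
```

```text
[[84, 85, 89], [84, 85, 90], [84, 85, 91], [83, 85, 90], [84, 86, 92], [80, 89, 114], [110, 126, 161], [168, 178, 194], [200, 205, 206], [200, 205, 206], [200, 205, 206], [199, 204, 205], [200, 205, 206], [201, 205, 206], [200, 205, 205], [201, 206, 206], [200, 206, 206], [200, 205, 205], [201, 206, 206], [200, 206, 207], [200, 205, 206], [200, 206, 206], [202, 207, 207], [200, 205, 206], [201, 206, 207], [199, 205, 205], [201, 206, 207], [202, 207, 207], [200, 205, 206], [200, 206, 207], [200, 205, 207], [200, 205, 207], [200, 205, 207], [200, 204, 206], [201, 206, 207], [200, 205, 206], [200, 205, 206], [200, 205, 206], [201, 206, 207], [200, 206, 206], [200, 205, 206], [200, 205, 206], [201, 206, 207], [200, 206, 207], [200, 205, 206], [200, 206, 206], [200, 205, 206], [201, 206, 207], [200, 205, 207], [200, 206, 206], [201, 206, 207], [200, 206, 207], [200, 205, 206], [201, 206, 207], [201, 207, 207], [201, 206, 207], [187, 194, 198], [141, 152, 178], [77, 98, 145], [73, 86, 103], [73, 87, 100], [76, 90, 103], [77, 90, 105], [77, 91, 106], [78, 93, 107]]
[[119, 157, 188], [120, 158, 189], [121, 160, 191], [120, 159, 190], [120, 158, 189], [118, 158, 189], [124, 159, 189], [175, 180, 194], [207, 196, 197], [208, 197, 198], [207, 197, 199], [207, 197, 198], [208, 197, 199], [207, 196, 198], [165, 164, 185], [141, 152, 179], [183, 189, 196], [199, 205, 205], [201, 207, 207], [201, 206, 207]]
[[200, 205, 205], [200, 205, 205], [198, 204, 204], [199, 204, 204], [199, 205, 205], [199, 204, 205], [176, 184, 193], [112, 130, 169], [74, 95, 147], [140, 146, 156], [197, 202, 202], [199, 204, 204], [198, 202, 204], [198, 203, 203]]
```

View pics/w1c.png

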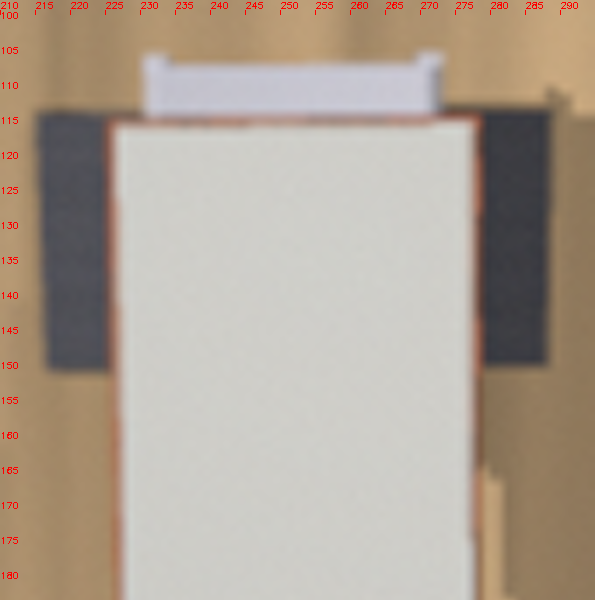

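Run:
```python
from h import *
z=np.load('w1.npz');c={k:z[k] for k in('K','dist','T')}
g=z['im'].astype(int)
# edges from brownness/white by row
for r in range(118,192,8):
    row=g[r]; w=np.where((row[:,2]>185)&(row[:,0]>185))[0]; w=w[(w>220)&(w<285)]
    print(r,w.min(),w.max(),(w.min()+w.max())/2)
tr=lambda p,m:((np.array(m,float)/1000)@RY.T+[0,0,.085])@RZ(p[2]).T+[p[0],p[1],0]
for p in([.5244,.1143,1.5915],[.528,.112,1.588]):
    print(proj(c,tr(p,[(-45,0,5),(45,0,5),(0,30,5),(0,-30,5)])).round(1).tolist())
```

```text
118 227 276 251.5
126 227 276 251.5
134 228 276 252.0
142 228 276 252.0
150 228 276 252.0
158 228 276 252.0
166 228 276 252.0
174 228 276 252.0
182 228 276 252.0
190 229 276 252.5
[[251.3, 115.0], [251.4, 194.9], [277.8, 155.4], [224.9, 155.5]]
[[248.3, 112.8], [248.2, 192.9], [274.7, 153.4], [221.7, 153.3]]
```

```bash
python3 -c "
from h import *
cmd([.5231,.139,.070],181.6)"
```

```text
spin -0.45
delta [-0.97, 0.08, 19.06] tcp [0.5241 0.1293 0.2606] cur yaw_y -178.85
```

```bash
python3 -m inch '[{"fingers":8.7,"delta_pos":[-0.95,0.1,5],"spin":-0.4},{"fingers":8.7,"delta_pos":[-0.95,0.1,10],"spin":-0.4},{"fingers":8.7,"delta_pos":[-0.95,0.1,15],"spin":-0.4},{"fingers":8.7,"delta_pos":[-0.95,0.1,19],"spin":-0.4},{"fingers":8.7,"delta_pos":[-0.95,0.1,19],"spin":-0.4}]'
python3 - <<'E'
from h import *
from station import *
s=sense();print(s['tcp_pos'],s['wrist_force'])
for n in('scene','side','wrist'):
    im=capture(n);cv2.imwrite(f'pics/{n}2.png',im[:,:,::-1])
a=cv2.imread('pics/scene2.png')[90:190,240:360];b=cv2.imread('pics/side2.png')[190:290,200:320]
cv2.imwrite('pics/m2.png',np.hstack([cv2.resize(x,(400,333),interpolation=2) for x in(a,b)]))
E
```

```text
time_s: 3.9
tcp_pos: [0.5188, 0.1362, 0.0656]
ee_rot: [[0.025, -1.0, -0.011], [-1.0, -0.025, -0.005], [0.005, 0.011, -1.0]]
wrist_force: [-1.1, -0.2, 1.0]
gripper_width: 0.996
[0.51877313 0.13623436 0.06561874] [-1.13669539 -0.15299134  0.95135651]
```

View pics/m2.png

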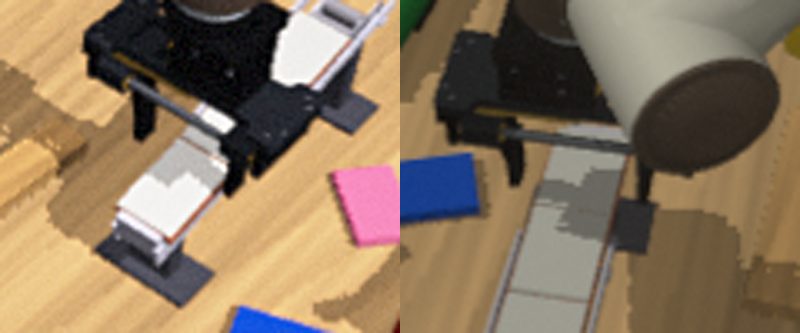

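View pics/wrist2.png

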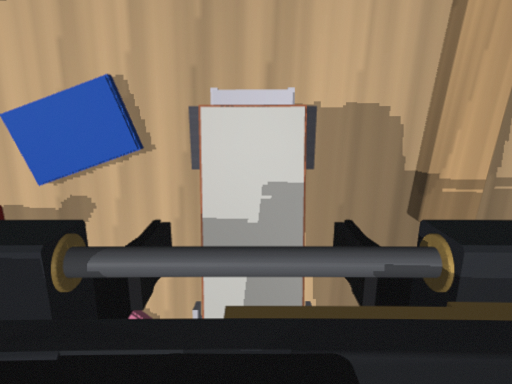

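```bash
python3 -c "
from h import *
cmd([.5231,.139,.070],181.6)"
```

```text
spin -0.0
delta [0.08, 0.22, 0.29] tcp [0.5252 0.1398 0.0729] cur yaw_y -178.4
```

```bash
python3 -m inch '[{"fingers":8.7,"delta_pos":[0,0,0],"spin":0},{"fingers":8.7,"delta_pos":[0,0,0],"spin":0}]'
python3 -c "
from h import *
cmd([.5231,.139,.070],181.6)
from station import *
im=capture('wrist');cv2.imwrite('pics/w3.png',im[:,:,::-1])
cmd([.5231,.139,.070],181.6)
c=get_calibration('wrist')
tr=lambda p,m:((np.array(m,float)/1000)@RY.T+[0,0,.085])@RZ(p[2]).T+[p[0],p[1],0]
p=[.5238,.1146,np.radians(91.6)]
print(proj(c,tr(p,[(-45,0,5),(-45,30,5),(-45,-30,5),(0,30,5),(0,-30,5)])).round(1).tolist())
g=im.astype(int)
for r in range(100,200,12):
    row=g[r]; w=np.where((row[:,2]>80)&(abs(row[:,0]-row[:,2])<12))[0]; w=w[(w>190)&(w<320)]
    print(r,w.min(),w.max(),(w.min()+w.max())/2)
print(g[95:112,252].tolist())
"
```

```text
time_s: 4.25
tcp_pos: [0.5248, 0.1405, 0.0728]
ee_rot: [[0.028, -1.0, 0.004], [-1.0, -0.028, 0.002], [-0.002, -0.004, -1.0]]
wrist_force: [0.3, -0.3, 0.3]
gripper_width: 1.0
spin -0.0
delta [0.14, 0.18, 0.28] tcp [0.5248 0.1405 0.0728] cur yaw_y -178.4
spin 0.0
delta [0.13, 0.14, 0.23] tcp [0.5245 0.1404 0.0724] cur yaw_y -178.4
[[253.2, 104.0], [307.9, 103.9], [198.5, 104.0], [306.5, 185.7], [199.9, 185.7]]
100 212 294 253.0
112 191 305 248.0
124 192 304 248.0
136 192 303 247.5
148 193 303 248.0
160 193 303 248.0
172 204 303 253.5
184 204 303 253.5
196 205 303 254.0
[[196, 195, 204], [196, 194, 204], [195, 194, 204], [196, 194, 205], [196, 195, 205], [195, 194, 204], [176, 166, 171], [159, 118, 108], [158, 111, 91], [185, 173, 165], [204, 204, 199], [204, 204, 199], [205, 204, 199], [204, 203, 198], [202, 202, 198], [205, 204, 199], [204, 203, 197]]
```

View pics/w3.png

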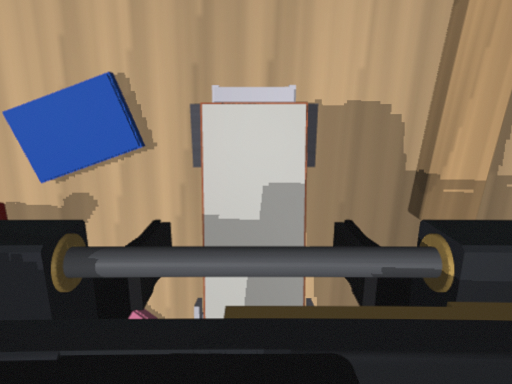

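```bash
python3 -m inch '[{"fingers":8.7,"delta_pos":[0.1,0.1,0.2],"spin":0},{"fingers":5.0,"delta_pos":[0.1,0.1,0.2],"spin":0},{"fingers":5.0,"delta_pos":[0.1,0.1,0.2],"spin":0},{"fingers":5.0,"delta_pos":[0.1,0.1,0.2],"spin":0},{"fingers":5.0,"delta_pos":[0.1,0.1,0.2],"spin":0},{"fingers":5.0,"delta_pos":[0.1,0.1,0.2],"spin":0},{"fingers":5.0,"delta_pos":[0.1,0.1,0.2],"spin":0}]'
```

```text
time_s: 5.0
tcp_pos: [0.5225, 0.1389, 0.0683]
ee_rot: [[0.028, -1.0, -0.0], [-1.0, -0.028, -0.0], [0.0, 0.0, -1.0]]
wrist_force: [-0.5, 0.5, -0.4]
gripper_width: 0.597
```

```bash
python3 -m inch '[{"fingers":5.0,"delta_pos":[0,0,0],"spin":0}]'
python3 -c "
from h import *
from station import *
for n in('side','wrist'):
    im=capture(n);cv2.imwrite(f'pics/{n}4.png',im[:,:,::-1])
b=cv2.imread('pics/side4.png')[190:290,200:320]
cv2.imwrite('pics/m4.png',cv2.resize(b,(600,500),interpolation=2))
"
```

```text
time_s: 5.1
tcp_pos: [0.5225, 0.1388, 0.0683]
ee_rot: [[0.028, -1.0, -0.0], [-1.0, -0.028, -0.0], [0.0, 0.0, -1.0]]
wrist_force: [0.0, 0.9, -0.6]
gripper_width: 0.582
```

View pics/m4.png

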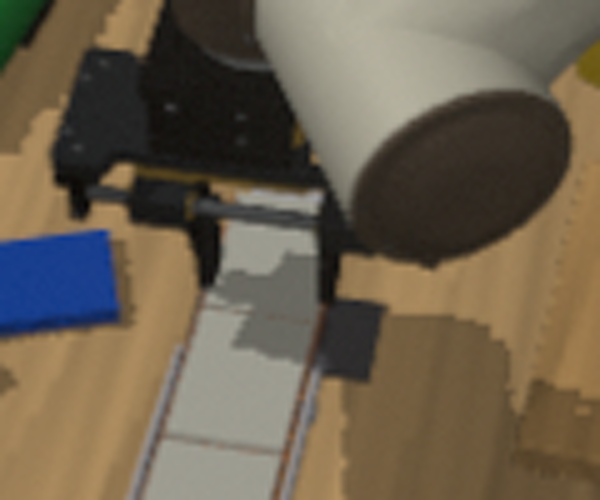

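View pics/wrist4.png

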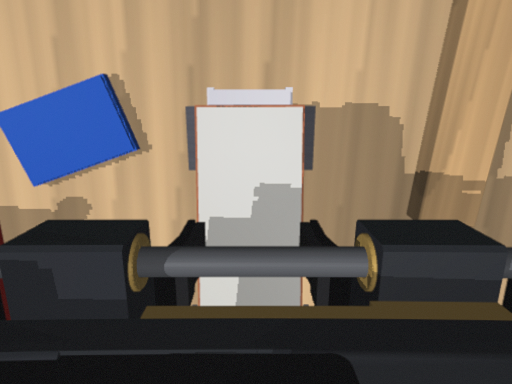

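```bash
python3 -m inch '[{"fingers":4.0,"delta_pos":[0,0,0],"spin":0},{"fingers":4.0,"delta_pos":[0,0,0],"spin":0}]'
python3 -c "
from h import *
from station import *
for n in('scene','wrist'):
    im=capture(n);cv2.imwrite(f'pics/{n}5.png',im[:,:,::-1])
b=cv2.imread('pics/scene5.png')[90:190,240:360]
c=cv2.imread('pics/wrist5.png')[200:330,120:380]
cv2.imwrite('pics/m5.png',cv2.resize(b,(600,500),interpolation=2))
cv2.imwrite('pics/m5c.png',cv2.resize(c,(780,390),interpolation=2))
"
```

```text
time_s: 5.4
tcp_pos: [0.5225, 0.1388, 0.0683]
ee_rot: [[0.028, -1.0, -0.0], [-1.0, -0.028, -0.0], [0.0, 0.0, -1.0]]
wrist_force: [-0.2, 0.9, -0.3]
gripper_width: 0.489
```

View pics/m5.png

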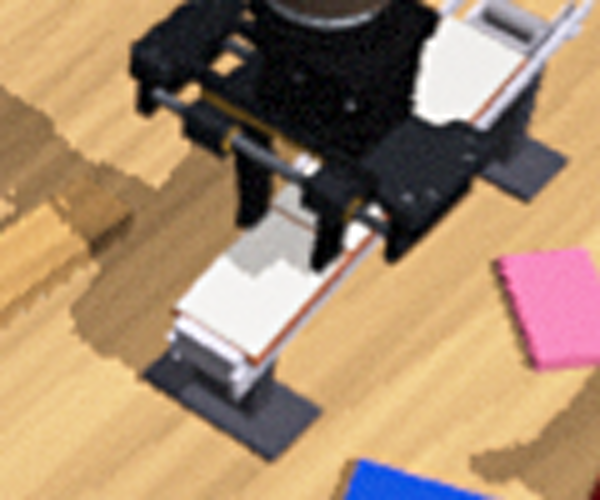

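View pics/m5c.png

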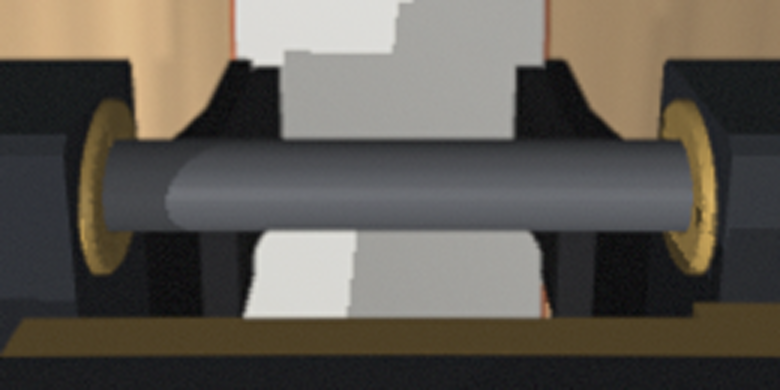

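```bash
python3 -c "
from h import *
from station import *
c=get_calibration('wrist');s=sense();R=s['ee_rot'];p=s['tcp_pos'];print(s['gripper_width'])
for w in (.0213,.03,):
  for z in(0,-.01,-.019,-.03,-.04):
    print(w,z,proj(c,[R@np.array([x,y,z])+p for x in(-.0095,.0095) for y in(-w,w)]).round(0).tolist())
tr=lambda p,m:((np.array(m,float)/1000)@RY.T+[0,0,.085])@RZ(p[2]).T+[p[0],p[1],0]
p=[.5238,.1146,np.radians(91.6)]
print(proj(c,tr(p,[(-45,30,5),(-45,-30,5),(25,30,5),(25,-30,5)])).round(1).tolist())
"
```

```text
0.47188676054683104
0.0213 0 [[218.0, 234.0], [284.0, 234.0], [217.0, 205.0], [285.0, 205.0]]
0.0213 -0.01 [[216.0, 240.0], [286.0, 240.0], [215.0, 210.0], [286.0, 210.0]]
0.0213 -0.019 [[215.0, 246.0], [287.0, 246.0], [214.0, 215.0], [288.0, 215.0]]
0.0213 -0.03 [[212.0, 254.0], [289.0, 254.0], [211.0, 222.0], [290.0, 222.0]]
0.0213 -0.04 [[210.0, 263.0], [291.0, 263.0], [209.0, 229.0], [292.0, 229.0]]
0.03 0 [[204.0, 234.0], [298.0, 234.0], [203.0, 205.0], [299.0, 205.0]]
0.03 -0.01 [[202.0, 240.0], [300.0, 240.0], [201.0, 210.0], [301.0, 210.0]]
0.03 -0.019 [[200.0, 246.0], [302.0, 246.0], [198.0, 215.0], [303.0, 215.0]]
0.03 -0.03 [[197.0, 254.0], [305.0, 254.0], [195.0, 222.0], [306.0, 222.0]]
0.03 -0.04 [[193.0, 263.0], [308.0, 263.0], [192.0, 229.0], [310.0, 229.0]]
[[305.2, 106.7], [193.7, 106.7], [303.2, 234.5], [196.0, 234.5]]
```

```bash
python3 -c "
from h import *
c=cv2.imread('pics/wrist5.png')[80:340,120:390]
cv2.imwrite('pics/m5d.png',cv2.resize(c,None,fx=2.9,fy=2.3,interpolation=2))
b=cv2.imread('pics/scene5.png')[115:165,265:325]
cv2.imwrite('pics/m5e.png',cv2.resize(b,(720,600),interpolation=2))
"
```

```text
(no output)
```

View pics/m5e.png

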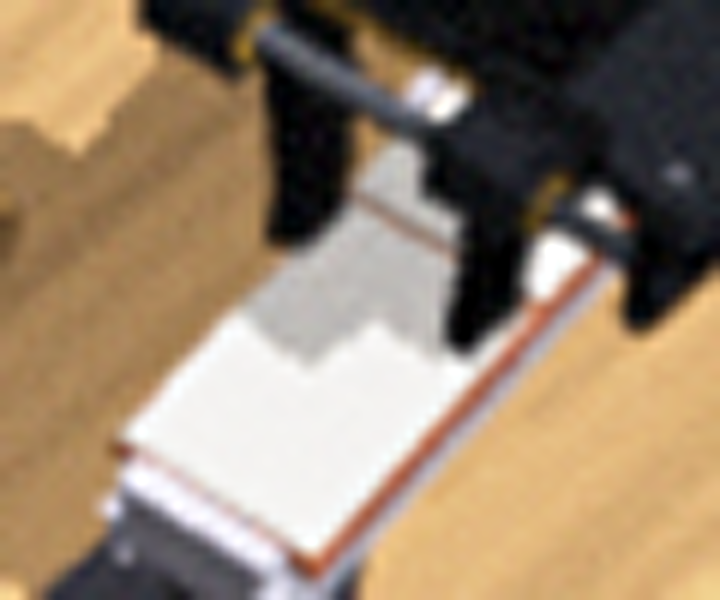

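View pics/wrist5.png

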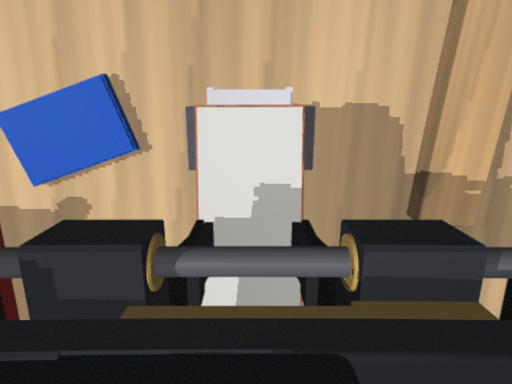

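```bash
python3 -c "
from h import *
from station import *
s=sense();R=s['ee_rot'];p=s['tcp_pos']
for n in('scene','side'):
  c=get_calibration(n)
  for z in(0,-.01,-.02,-.026):
    print(n,z,proj(c,[R@np.array([x,y,z])+p for x in(-.0095,0,.0095) for y in(-.0205,.0205,-.0355,.0355)]).round(1).tolist())
import cv2
im=cv2.imread('pics/scene2.png')[100:165,245:330]
cv2.imwrite('pics/m6.png',cv2.resize(im,(765,585),interpolation=2))
"
```

```text
scene 0 [[304.0, 146.2], [292.9, 139.4], [308.1, 148.7], [288.9, 137.0], [302.0, 148.0], [290.9, 141.2], [306.2, 150.6], [286.9, 138.7], [300.1, 149.9], [288.9, 143.0], [304.2, 152.5], [284.9, 140.5]]
scene -0.01 [[304.3, 143.9], [293.1, 137.1], [308.5, 146.4], [289.1, 134.6], [302.4, 145.7], [291.2, 138.9], [306.6, 148.3], [287.2, 136.4], [300.4, 147.6], [289.2, 140.7], [304.6, 150.2], [285.2, 138.2]]
scene -0.02 [[304.7, 141.6], [293.4, 134.7], [308.9, 144.1], [289.4, 132.3], [302.8, 143.4], [291.5, 136.5], [307.0, 146.0], [287.4, 134.0], [300.8, 145.3], [289.5, 138.3], [305.0, 147.9], [285.4, 135.8]]
scene -0.026 [[305.0, 140.1], [293.6, 133.3], [309.2, 142.7], [289.5, 130.8], [303.0, 142.0], [291.6, 135.1], [307.2, 144.6], [287.6, 132.6], [301.0, 143.9], [289.6, 136.9], [305.2, 146.5], [285.6, 134.4]]
side 0 [[244.6, 255.2], [260.6, 257.5], [238.8, 254.3], [266.5, 258.3], [245.3, 252.2], [261.3, 254.5], [239.6, 251.4], [267.1, 255.3], [246.1, 249.3], [261.9, 251.6], [240.3, 248.5], [267.8, 252.4]]
side -0.01 [[244.5, 252.7], [260.6, 255.0], [238.6, 251.9], [266.5, 255.9], [245.2, 249.8], [261.2, 252.1], [239.4, 249.0], [267.1, 252.9], [246.0, 246.9], [261.9, 249.1], [240.2, 246.0], [267.8, 249.9]]
side -0.02 [[244.3, 250.2], [260.5, 252.6], [238.5, 249.4], [266.5, 253.4], [245.1, 247.3], [261.2, 249.6], [239.3, 246.5], [267.2, 250.4], [245.9, 244.4], [261.9, 246.6], [240.1, 243.6], [267.8, 247.4]]
side -0.026 [[244.3, 248.7], [260.5, 251.0], [238.4, 247.9], [266.5, 251.9], [245.0, 245.8], [261.2, 248.1], [239.2, 245.0], [267.2, 248.9], [245.8, 242.9], [261.9, 245.1], [240.0, 242.0], [267.8, 245.9]]
```

View pics/m6.png

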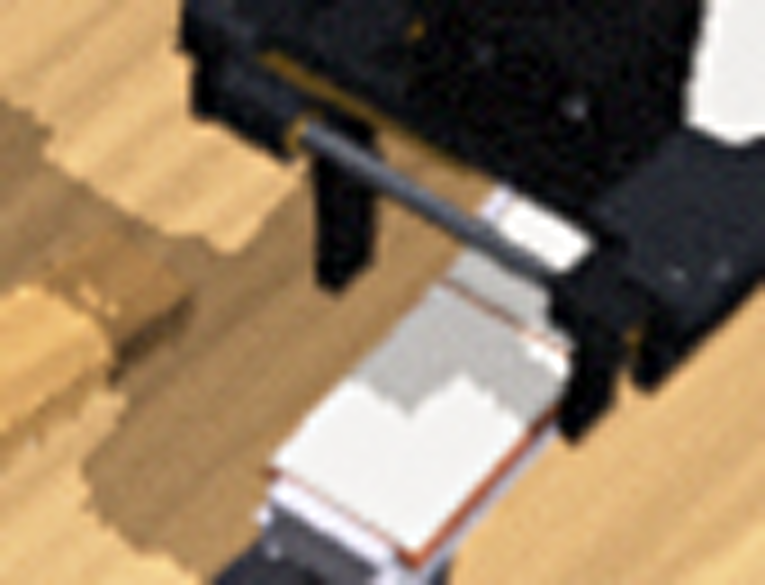

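```bash
python3 -m inch '[{"fingers":8.7,"delta_pos":[0,0,-0.3],"spin":0},{"fingers":8.7,"delta_pos":[0,0,-0.3],"spin":0},{"fingers":8.7,"delta_pos":[0,0,-0.3],"spin":0},{"fingers":8.7,"delta_pos":[0,0,-0.3],"spin":0},{"fingers":8.7,"delta_pos":[0,0,-0.3],"spin":0},{"fingers":8.7,"delta_pos":[0,0,0.5],"spin":0},{"fingers":8.7,"delta_pos":[0,0,1.4],"spin":0},{"fingers":8.7,"delta_pos":[0,0,2.2],"spin":0},{"fingers":8.7,"delta_pos":[0,0,2.2],"spin":0},{"fingers":8.7,"delta_pos":[0,0,2.2],"spin":0}]'
python3 -c "
from h import *
from station import *
cmd([.5231,.139,.070],181.6)
for n in('scene','wrist'):
    im=capture(n);cv2.imwrite(f'pics/{n}7.png',im[:,:,::-1])
b=cv2.imread('pics/scene7.png')[100:165,245:330]
cv2.imwrite('pics/m7.png',cv2.resize(b,(765,585),interpolation=2))
"
```

```text
time_s: 6.5
tcp_pos: [0.5223, 0.1387, 0.0458]
ee_rot: [[0.028, -1.0, -0.001], [-1.0, -0.028, -0.001], [0.001, 0.001, -1.0]]
wrist_force: [0.3, 0.4, 0.0]
gripper_width: 0.996
spin 0.01
delta [-0.03, -0.08, -2.42] tcp [0.5223 0.1387 0.0458] cur yaw_y -178.39
```

View pics/m7.png

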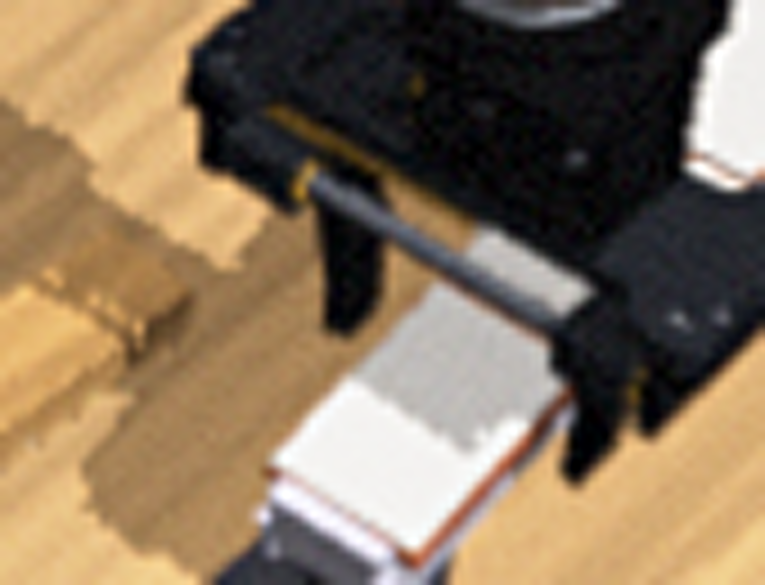

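View pics/wrist7.png

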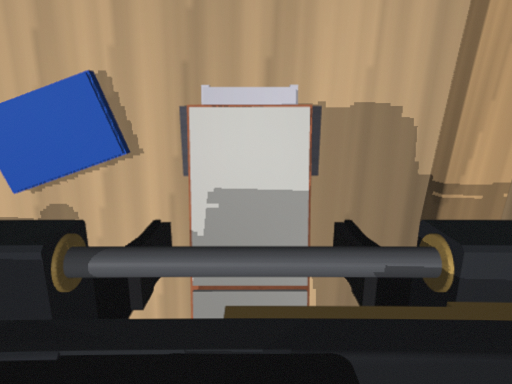

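```bash
python3 -m inch '[{"fingers":5.0,"delta_pos":[0,0,0],"spin":0},{"fingers":5.0,"delta_pos":[0,0,0],"spin":0},{"fingers":5.0,"delta_pos":[0,0,0],"spin":0},{"fingers":5.0,"delta_pos":[0,0,0],"spin":0},{"fingers":5.0,"delta_pos":[0,0,0],"spin":0},{"fingers":5.0,"delta_pos":[0,0,0],"spin":0}]'
```

```text
time_s: 7.2
tcp_pos: [0.5229, 0.139, 0.0466]
ee_rot: [[0.028, -1.0, 0.001], [-1.0, -0.028, 0.0], [-0.0, -0.001, -1.0]]
wrist_force: [0.6, -0.4, 0.8]
gripper_width: 0.683
```

```bash
python3 -m inch '[{"fingers":5.0,"delta_pos":[0,0,-0.7],"spin":0},{"fingers":5.0,"delta_pos":[0,0,-1.4],"spin":0},{"fingers":5.0,"delta_pos":[0,0,-2.2],"spin":0},{"fingers":5.0,"delta_pos":[0,0,-3],"spin":0}]'
python3 -c "
from h import *
from station import *
for n in('scene','side','wrist'):
    im=capture(n);cv2.imwrite(f'pics/{n}8.png',im[:,:,::-1])
a=cv2.imread('pics/scene8.png')[90:190,240:360];b=cv2.imread('pics/side8.png')[190:290,200:320]
c=cv2.imread('pics/wrist8.png')
cv2.imwrite('pics/m8.png',np.vstack([np.hstack([cv2.resize(x,(400,333),interpolation=2) for x in(a,b)])]))
"
```

```text
time_s: 7.6
tcp_pos: [0.5225, 0.1389, 0.0772]
ee_rot: [[0.028, -1.0, 0.0], [-1.0, -0.028, 0.0], [-0.0, -0.0, -1.0]]
wrist_force: [0.1, -0.2, -0.8]
gripper_width: 0.687
```

View pics/m8.png

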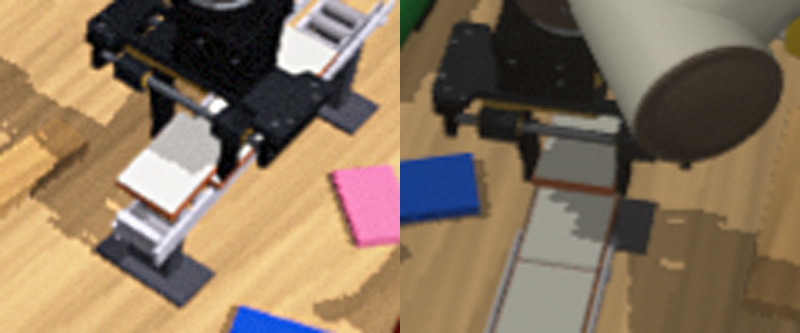

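View pics/wrist8.png

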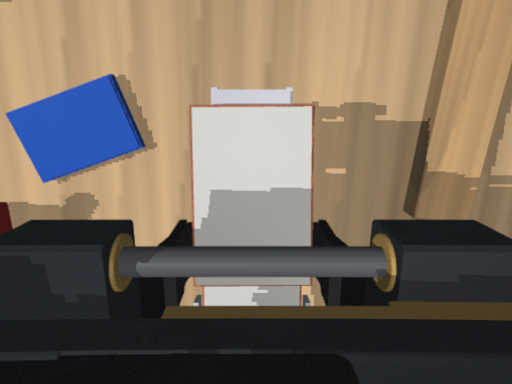

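```bash
python3 -c "
from h import *
cmd([.505,-.12,.22],175.6)"
```

```text
spin 6.01
delta [25.84, 2.49, -14.3] tcp [0.5229 0.1391 0.0773] cur yaw_y -178.39
```

```bash
python3 -m inch '[{"fingers":5.0,"delta_pos":[0,0,-2],"spin":0},{"fingers":5.0,"delta_pos":[0,0,-5],"spin":0},{"fingers":5.0,"delta_pos":[2,0.2,-9],"spin":0},{"fingers":5.0,"delta_pos":[5,0.5,-12],"spin":1},{"fingers":5.0,"delta_pos":[9,0.9,-14],"spin":2},{"fingers":5.0,"delta_pos":[13,1.3,-14.3],"spin":3},{"fingers":5.0,"delta_pos":[17,1.7,-14.3],"spin":4},{"fingers":5.0,"delta_pos":[21,2.1,-14.3],"spin":5},{"fingers":5.0,"delta_pos":[24,2.4,-14.3],"spin":6},{"fingers":5.0,"delta_pos":[25.8,2.5,-14.3],"spin":6},{"fingers":5.0,"delta_pos":[25.8,2.5,-14.3],"spin":6},{"fingers":5.0,"delta_pos":[25.8,2.5,-14.3],"spin":6}]'
python3 -c "
from h import *
from station import *
for n in('scene','side','wrist'):
    if n=='wrist': c=get_calibration(n)
    im=capture(n);cv2.imwrite(f'pics/{n}9.png',im[:,:,::-1])
np.savez('w9.npz',im=im,K=c['K'],dist=c['dist'],T=c['T'])
b=cv2.imread('pics/side9.png')[150:290,180:320]
a=cv2.imread('pics/scene9.png')[90:250,180:340]
cv2.imwrite('pics/m9.png',np.hstack([cv2.resize(x,(400,400),interpolation=2) for x in(a,b)]))
s=sense();print(s['tcp_pos'],s['joints'].round(1))
"
```

```text
time_s: 8.95
tcp_pos: [0.5043, -0.1198, 0.2189]
ee_rot: [[-0.078, -0.997, -0.001], [-0.997, 0.078, 0.0], [-0.0, 0.001, -1.0]]
wrist_force: [-0.0, -0.5, -1.9]
gripper_width: 0.683
[ 0.50472384 -0.11894473  0.21919747] [  4.7  10.4 -11.6  -0.  -68.   -9. ]
```

View pics/m9.png

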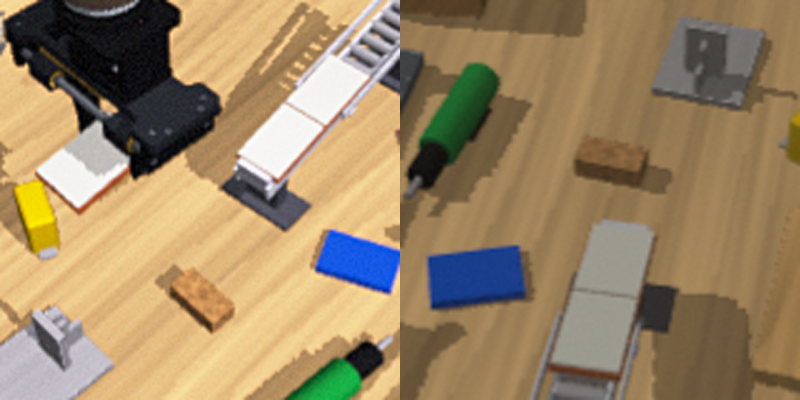

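View pics/wrist9.png

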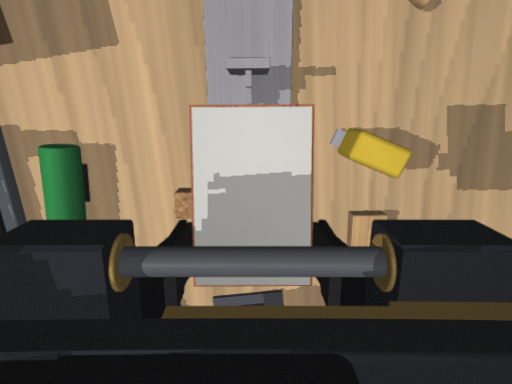

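Run:
```python
import cv2
c=cv2.imread('pics/wrist9.png')[0:104,195:305];k=7
c=cv2.resize(c,None,fx=k,fy=5.7,interpolation=cv2.INTER_CUBIC)[:600]
for i in range(0,110,5): cv2.putText(c,str(195+i),(i*k,8),0,.3,(0,0,255),1);cv2.line(c,(i*k,10),(i*k,14),(0,0,255),1)
for j in range(5,104,5): cv2.putText(c,str(j),(0,int(j*5.7)+4),0,.3,(0,0,255),1)
cv2.imwrite('pics/w9c.png',c)
from h import *
z=np.load('w9.npz');c={k:z[k] for k in('K','dist','T')}
st=lambda p,m:(np.array(m,float)/1000)@RZ(p[2]).T+[p[0],p[1],0]
M=[(0,22,75),(0,-22,75),(10,22,75),(10,-22,75),(0,50,10),(0,-50,10),(-60,50,10),(-60,-50,10)]
for p in([.5011,-.2336,1.491],[.4972,-.231,1.51]): print(proj(c,st(p,M)).round(1).tolist())
```

```text
[[268.5, 59.0], [223.4, 58.8], [268.3, 70.0], [223.6, 69.8], [289.7, 67.0], [204.1, 66.7], [291.6, 9.2], [202.1, 8.9]]
[[272.7, 61.1], [227.6, 61.8], [272.6, 72.0], [228.0, 72.8], [293.1, 68.2], [207.8, 69.6], [294.2, 10.6], [204.8, 12.1]]
```

View pics/w9c.png

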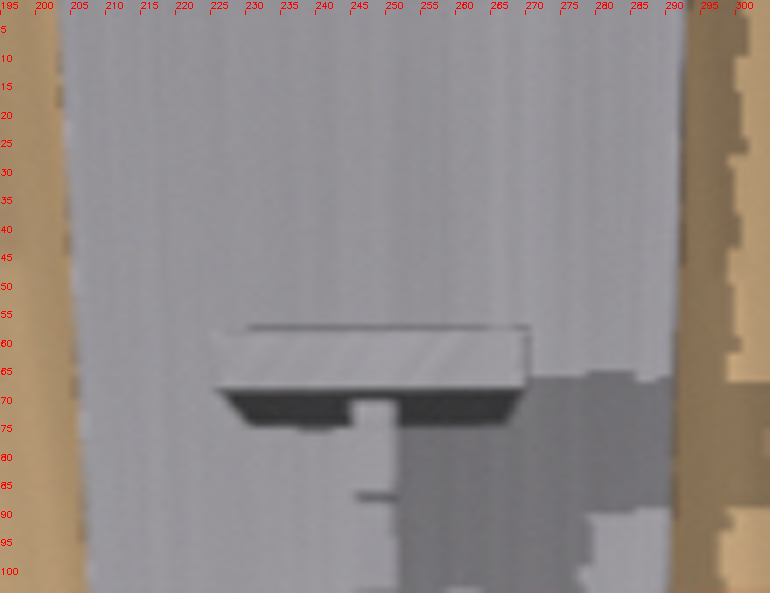

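```bash
cat >> h.py <<'E'
ST=np.array([.4996,-.2355]);SY=np.radians(85.5)
def sw(x,y,zp,off=.0424): # pivot in stand mm -> TCP world
    return [*(ST+RZ(SY)[:2,:2]@[x/1000,y/1000]),zp/1000-off]
def where(off=.0424):
    from station import sense
    s=sense();q=RZ(SY)[:2,:2].T@(s['tcp_pos'][:2]-ST)*1000
    print('pivot in stand x,y,z mm',q.round(1),round((s['tcp_pos'][2]+off)*1000,1),'F stand',(RZ(SY).T@s['wrist_force']).round(2),'M',(RZ(SY).T@s['moment']).round(3),'g',round(s['gripper_width']*87,2))
E
python3 -c "
from h import *
where()
cmd(sw(-16,0,100),175.5)"
```

```text
pivot in stand x,y,z mm [116.6   4. ] 261.6 F stand [ 0.31 -0.25 -1.18] M [ 0.113 -0.102 -0.022] g 59.41
spin 0.17
delta [13.26, -0.37, 16.16] tcp [ 0.5047 -0.1189  0.2192] cur yaw_y 175.67
```

```bash
python3 -m inch '[{"fingers":5.0,"delta_pos":[4,-0.2,1],"spin":0.2},{"fingers":5.0,"delta_pos":[8.5,-0.4,2],"spin":0.2},{"fingers":5.0,"delta_pos":[13,-0.4,4],"spin":0.2},{"fingers":5.0,"delta_pos":[13.3,-0.4,8],"spin":0.2},{"fingers":5.0,"delta_pos":[13.3,-0.4,12],"spin":0.2},{"fingers":5.0,"delta_pos":[13.3,-0.4,15],"spin":0.2},{"fingers":5.0,"delta_pos":[13.3,-0.4,16],"spin":0.2},{"fingers":5.0,"delta_pos":[13.3,-0.4,16],"spin":0.2},{"fingers":5.0,"delta_pos":[13.3,-0.4,16],"spin":0.2}]'
python3 -c "
from h import *
from station import *
where()
for n in('scene','side'):
    im=capture(n);cv2.imwrite(f'pics/{n}10.png',im[:,:,::-1])
b=cv2.imread('pics/side10.png')[100:220,220:340]
a=cv2.imread('pics/scene10.png')[170:290,140:260]
cv2.imwrite('pics/m10.png',np.hstack([cv2.resize(x,(400,400),interpolation=2) for x in(a,b)]))
where()
"
```

```text
time_s: 10.0
tcp_pos: [0.5002, -0.2527, 0.0609]
ee_rot: [[-0.079, -0.997, 0.003], [-0.997, 0.079, -0.001], [0.001, -0.003, -1.0]]
wrist_force: [0.0, -0.1, 0.1]
gripper_width: 0.688
pivot in stand x,y,z mm [-17.1  -1.9] 103.3 F stand [-0.11 -0.05  0.06] M [ 0.072 -0.05  -0.017] g 59.86
pivot in stand x,y,z mm [-17.2  -2. ] 103.8 F stand [-0.11  0.65 -1.05] M [ 0.12  -0.063 -0.053] g 59.67
```

View pics/m10.png

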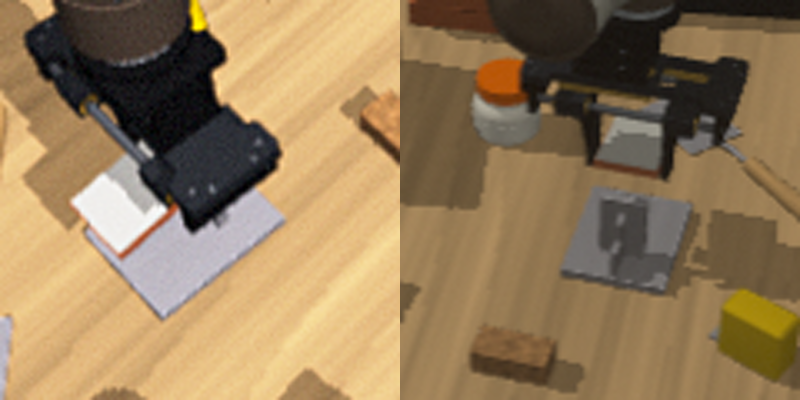

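```bash
python3 -m inch '[{"fingers":5.0,"delta_pos":[0,0.2,1],"spin":0},{"fingers":5.0,"delta_pos":[0,0.2,2],"spin":0},{"fingers":5.0,"delta_pos":[0,0.2,2.4],"spin":0},{"fingers":5.0,"delta_pos":[0,0.2,2.6],"spin":0},{"fingers":5.0,"delta_pos":[0,0.2,2.8],"spin":0}]'
python3 -c "
from h import *
where()"
python3 -m inch '[{"fingers":5.0,"delta_pos":[0,0,0.15],"spin":0},{"fingers":5.0,"delta_pos":[0,0,0.3],"spin":0}]'
python3 -c "
from h import *
where()"
python3 -m inch '[{"fingers":5.0,"delta_pos":[0,0,0.15],"spin":0},{"fingers":5.0,"delta_pos":[0,0,0.3],"spin":0}]'
python3 -c "
from h import *
where()"
```

```text
time_s: 10.6
tcp_pos: [0.4956, -0.2526, 0.0324]
ee_rot: [[-0.079, -0.997, -0.002], [-0.997, 0.079, -0.0], [0.0, 0.002, -1.0]]
wrist_force: [-4.9, 2.4, 10.9]
gripper_width: 0.688
pivot in stand x,y,z mm [-17.3   2.7] 74.8 F stand [ 2.02  5.1  10.88] M [ 1.516 -0.592  0.08 ] g 59.83
time_s: 10.8
tcp_pos: [0.4955, -0.2528, 0.0298]
ee_rot: [[-0.079, -0.997, -0.002], [-0.997, 0.079, -0.0], [0.001, 0.002, -1.0]]
wrist_force: [-4.8, 0.5, 11.8]
gripper_width: 0.685
pivot in stand x,y,z mm [-17.6   2.7] 72.2 F stand [ 0.13  4.81 11.85] M [ 1.464 -0.468  0.121] g 59.59
time_s: 11.0
tcp_pos: [0.4962, -0.2531, 0.0271]
ee_rot: [[-0.079, -0.997, -0.001], [-0.997, 0.079, -0.001], [0.001, 0.0, -1.0]]
wrist_force: [-4.5, 0.2, 11.8]
gripper_width: 0.685
pivot in stand x,y,z mm [-17.9   2. ] 69.5 F stand [-0.17  4.46 11.83] M [ 1.398 -0.303  0.067] g 59.61
```

```bash
cat >> h.py <<'E'
def pic(tag,z=(100,220,220,340),zs=(170,290,140,260)):
    from station import capture
    for n in('scene','side'):
        im=capture(n);cv2.imwrite(f'pics/{n}{tag}.png',im[:,:,::-1])
    b=cv2.imread(f'pics/side{tag}.png')[z[0]:z[1],z[2]:z[3]]
    a=cv2.imread(f'pics/scene{tag}.png')[zs[0]:zs[1],zs[2]:zs[3]]
    cv2.imwrite(f'pics/m{tag}.png',np.hstack([cv2.resize(x,(400,400),interpolation=2) for x in(a,b)]))
    w=capture('wrist');cv2.imwrite(f'pics/w{tag}.png',w[:,:,::-1])
E
python3 -c "
from h import *
pic(11);where()"
```

```text
pivot in stand x,y,z mm [-17.9   1.9] 69.4 F stand [-0.15  4.53 10.06] M [ 1.203 -0.211  0.099] g 59.86
```

View pics/m11.png

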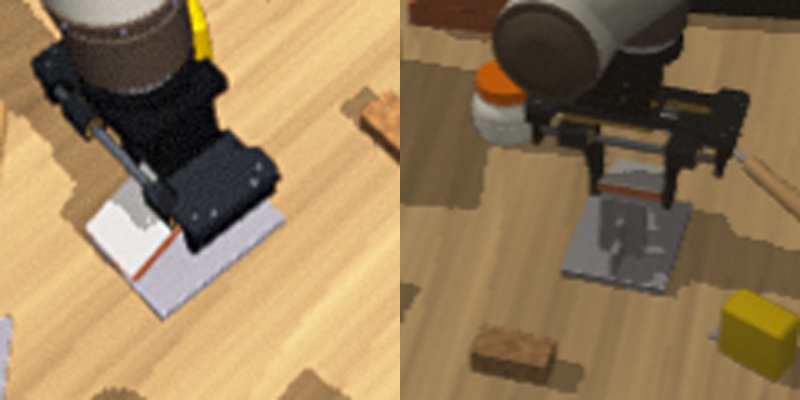

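View pics/w11.png

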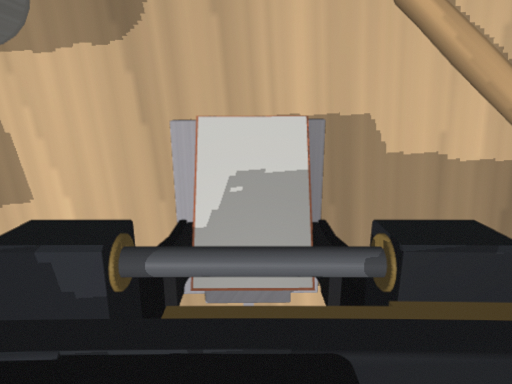

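```bash
python3 -m inch '[{"fingers":5.0,"delta_pos":[-0.1,-0.1,0.15],"spin":0},{"fingers":5.0,"delta_pos":[-0.2,-0.2,0.3],"spin":0},{"fingers":5.0,"delta_pos":[-0.3,-0.2,0.4],"spin":0}]'
python3 -c "
from h import *
where()
from station import capture
cv2.imwrite('pics/w12.png',capture('wrist')[:,:,::-1])"
```

```text
time_s: 11.45
tcp_pos: [0.4964, -0.2514, 0.0226]
ee_rot: [[-0.079, -0.997, -0.005], [-0.997, 0.079, -0.002], [0.002, 0.005, -1.0]]
wrist_force: [-6.5, -8.7, 9.5]
gripper_width: 0.687
pivot in stand x,y,z mm [-16.1   1.9] 65.0 F stand [-9.23  5.83  9.54] M [2.003 2.022 0.112] g 59.79
```

View pics/w12.png

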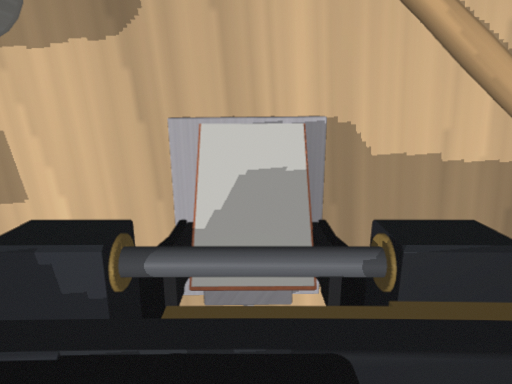

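```bash
cat >> h.py <<'E'
def tilefit(corn):
    # corn: low-left, low-right, top-left, top-right (image) face corners ; tool frame fit a,x,z (pivot-free: centre)
    from station import get_calibration,sense
    c=get_calibration('wrist');s=sense();R=np.array(s['ee_rot']);p=np.array(s['tcp_pos'])
    # along dir tool: up-end = -x cos a , z: -sin a (tool z down). left in image = stand -y = tool -y
    def P(q):
        a,cx,cz,cy=q
        u=np.array([-np.cos(a),0,-np.sin(a)]);n=np.array([np.sin(a),0,-np.cos(a)])
        C=np.array([cx,cy,cz])
        return np.array([C+n*.005+u*e*.045+np.array([0,1,0])*w*.03 for e,w in((-1,-1),(-1,1),(1,-1),(1,1))])@R.T+p
    r=lambda q:(proj(c,P(q))-np.array(corn)).ravel()
    o=least_squares(r,[.5,.02,-.03,0],x_scale=[.1,.01,.01,.01])
    a,cx,cz,cy=o.x
    print('a deg',np.degrees(a).round(1),'centre tool mm',(o.x[1:]*1000).round(1),'res',o.fun.round(1))
    C=R@np.array([cx,cy,cz])+p
    print('centre stand',(RZ(SY)[:2,:2].T@(C[:2]-ST)*1000).round(1),(C[2]*1000).round(1))
    return o.x
E
python3 -c "
from h import *
tilefit([(201,123),(304,123),(190,290),(316,290)])"
```

```text
a deg 33.3 centre tool mm [ 20.  -27.9   1. ] res [-1.3  0.5  1.6  0.4 -0.1 -0.3 -0.2 -0.4]
centre stand [-36.    2.9] 50.5
```

```bash
python3 -m inch '[{"fingers":5.0,"delta_pos":[0.2,0,-1],"spin":0},{"fingers":5.0,"delta_pos":[0.2,0,-4],"spin":0},{"fingers":5.0,"delta_pos":[0,0,-7.5],"spin":0},{"fingers":5.0,"delta_pos":[-3,0,-8],"spin":0},{"fingers":5.0,"delta_pos":[-7,-0.2,-8],"spin":0},{"fingers":5.0,"delta_pos":[-10,-0.2,-8],"spin":0},{"fingers":5.0,"delta_pos":[-10,-0.2,-6],"spin":0},{"fingers":5.0,"delta_pos":[-10,-0.2,-4.5],"spin":0},{"fingers":5.0,"delta_pos":[-10,-0.2,-4.5],"spin":0}]'
python3 -c "
from h import *
where();pic(13);where()"
```

```text
time_s: 12.4
tcp_pos: [0.5073, -0.1495, 0.0646]
ee_rot: [[-0.08, -0.997, -0.004], [-0.997, 0.08, 0.001], [-0.0, 0.004, -1.0]]
wrist_force: [-0.8, 0.6, -0.7]
gripper_width: 0.687
pivot in stand x,y,z mm [86.3 -1. ] 107.0 F stand [ 0.52  0.79 -0.73] M [ 0.215 -0.049  0.022] g 59.76
pivot in stand x,y,z mm [85.7 -3.3] 109.5 F stand [ 0.99 -0.15 -1.19] M [ 0.081 -0.072  0.015] g 59.66
```

View pics/m13.png

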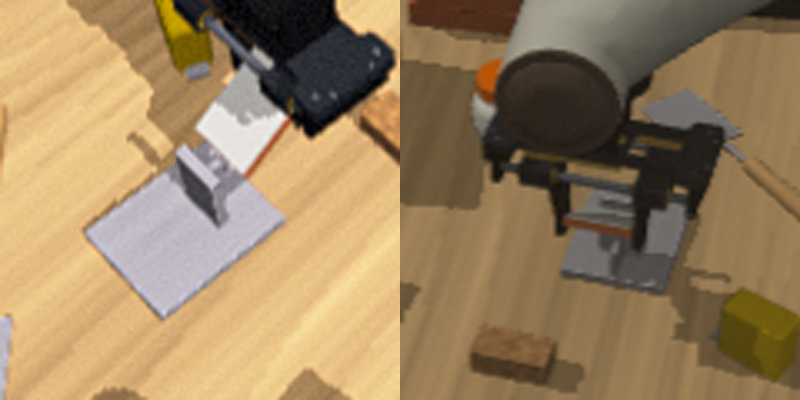

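View pics/w13.png

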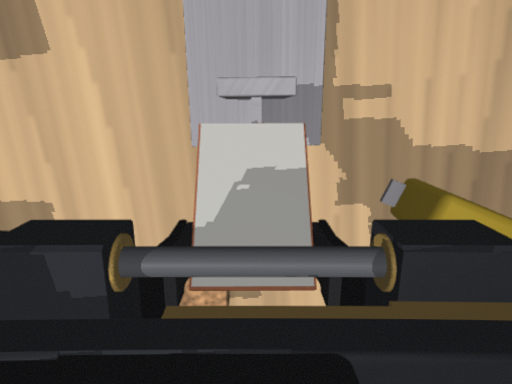

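```bash
python3 -m inch '[{"fingers":5.0,"delta_pos":[0.8,0.3,0.35],"spin":0},{"fingers":5.0,"delta_pos":[1.3,0.3,0.35],"spin":0},{"fingers":5.0,"delta_pos":[1.7,0.3,0.3],"spin":0},{"fingers":5.0,"delta_pos":[2.1,0.3,0.15],"spin":0},{"fingers":5.0,"delta_pos":[2.5,0.3,0],"spin":0}]'
python3 -c "
from h import *
where()"
```

```text
time_s: 13.05
tcp_pos: [0.5044, -0.1704, 0.068]
ee_rot: [[-0.082, -0.997, 0.003], [-0.997, 0.082, 0.007], [-0.007, -0.002, -1.0]]
wrist_force: [-3.3, 23.4, 13.0]
gripper_width: 0.686
pivot in stand x,y,z mm [65.3  0.3] 110.4 F stand [23.11  5.08 12.96] M [ 1.595 -7.088 -0.05 ] g 59.66
```

```bash
python3 -m inch '[{"fingers":5.0,"delta_pos":[-1.0,0,0],"spin":0},{"fingers":5.0,"delta_pos":[-1.6,0,0.3],"spin":0},{"fingers":5.0,"delta_pos":[-1.6,0,1.25],"spin":0},{"fingers":5.0,"delta_pos":[-1.6,0,1.25],"spin":0},{"fingers":5.0,"delta_pos":[-1.6,0,1.25],"spin":0}]'
python3 -c "
from h import *
where();pic(14)
where()"
```

```text
time_s: 13.55
tcp_pos: [0.5065, -0.1577, 0.0545]
ee_rot: [[-0.08, -0.997, 0.003], [-0.997, 0.08, 0.001], [-0.002, -0.003, -1.0]]
wrist_force: [-1.0, 10.1, 7.8]
gripper_width: 0.688
pivot in stand x,y,z mm [78.1 -0.7] 96.9 F stand [9.98 1.75 7.83] M [ 0.5   -2.882 -0.09 ] g 59.85
pivot in stand x,y,z mm [78.1 -0.7] 97.0 F stand [9.73 1.33 7.69] M [ 0.482 -2.924 -0.041] g 59.72
```

View pics/w14.png

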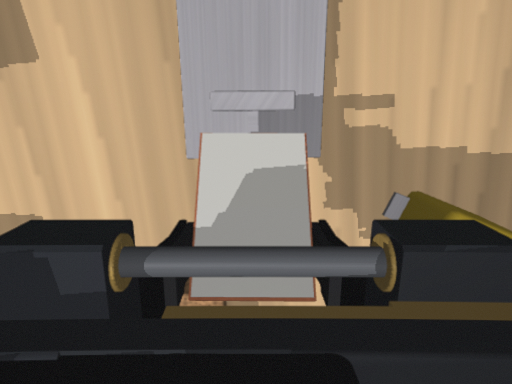

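View pics/m14.png

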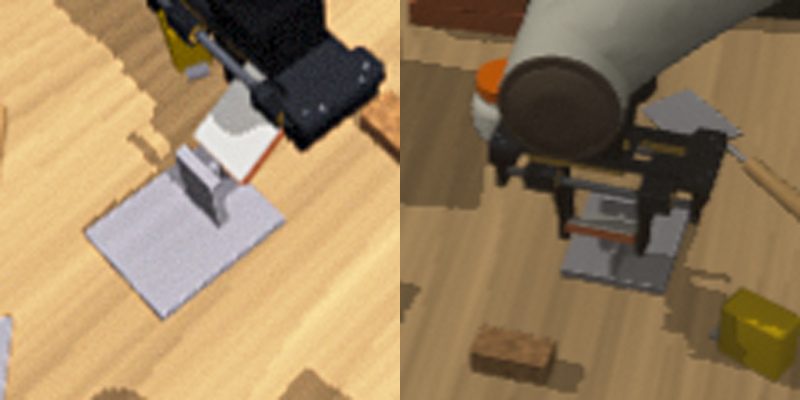

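```bash
python3 -c "
from h import *
tilefit([(203,133),(306,133),(190,299),(316,299)])
import cv2
b=cv2.imread('pics/scene13.png')[200:245,180:230]
cv2.imwrite('pics/z13.png',cv2.resize(b,(650,585),interpolation=2))
b=cv2.imread('pics/wrist9.png')
"
```

```text
a deg 34.7 centre tool mm [ 15.  -28.1   1.5] res [-1.9  0.3 -0.2  0.2  0.9 -0.1  0.8 -0.2]
centre stand [63.   0.8] 82.6
```

View pics/z13.png

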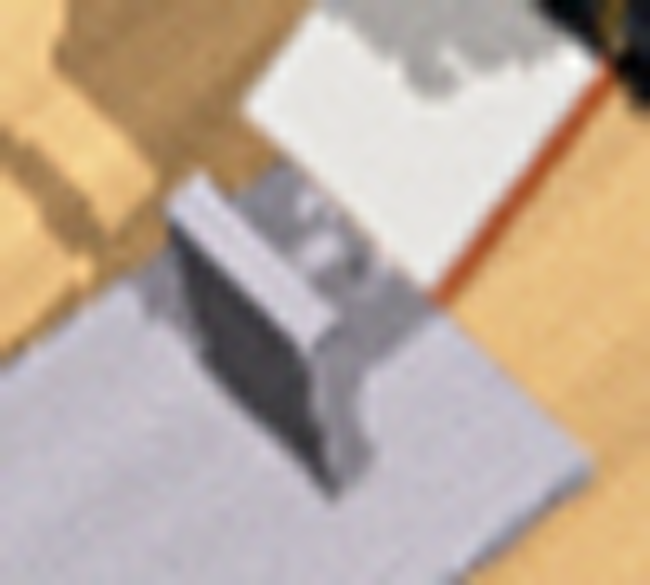

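```bash
python3 -m inch '[{"fingers":5.0,"delta_pos":[-0.8,0,-0.8],"spin":0},{"fingers":5.0,"delta_pos":[-0.8,0,-3],"spin":0},{"fingers":5.0,"delta_pos":[0,-1,-4],"spin":8},{"fingers":5.0,"delta_pos":[1,-2,-4],"spin":16.5},{"fingers":5.0,"delta_pos":[2,-3,-4],"spin":25},{"fingers":5.0,"delta_pos":[3,-4,-4],"spin":33.5},{"fingers":5.0,"delta_pos":[4,-5,-4],"spin":42},{"fingers":5.0,"delta_pos":[5,-6,-4],"spin":50.5},{"fingers":5.0,"delta_pos":[6,-7,-4],"spin":59},{"fingers":5.0,"delta_pos":[7,-8,-4],"spin":67.5},{"fingers":5.0,"delta_pos":[7.3,-8.7,-4],"spin":76},{"fingers":5.0,"delta_pos":[7.3,-8.7,-3],"spin":84},{"fingers":5.0,"delta_pos":[7.3,-8.7,-1],"spin":90},{"fingers":5.0,"delta_pos":[7.3,-8.7,1],"spin":90},{"fingers":5.0,"delta_pos":[7.3,-8.7,1],"spin":90},{"fingers":5.0,"delta_pos":[7.3,-8.7,1],"spin":90}]'
python3 -c "
from h import *
where();pic(15)
where()"
```

```text
time_s: 15.3
tcp_pos: [0.5855, -0.2391, 0.0435]
ee_rot: [[-0.997, 0.08, -0.002], [0.08, 0.997, -0.0], [0.002, -0.001, -1.0]]
wrist_force: [-0.0, 0.5, -0.2]
gripper_width: 0.681
pivot in stand x,y,z mm [  3.2 -86. ] 85.9 F stand [ 0.53  0.07 -0.23] M [-0.041  0.031 -0.01 ] g 59.27
pivot in stand x,y,z mm [  3.4 -87.2] 87.5 F stand [-0.25 -0.54 -1.22] M [-0.048  0.054  0.023] g 59.38
```

View pics/w15.png

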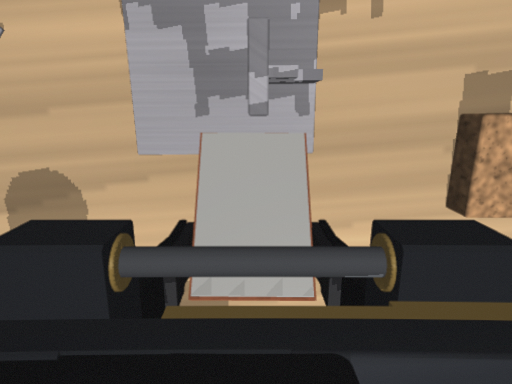

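View pics/m15.png

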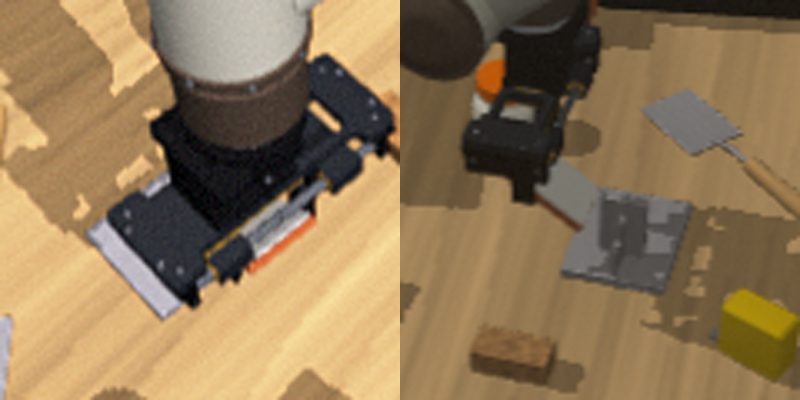

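```bash
python3 -m inch '[{"fingers":5.0,"delta_pos":[0,0.15,1.1],"spin":0},{"fingers":5.0,"delta_pos":[0.3,0.15,2.1],"spin":0},{"fingers":5.0,"delta_pos":[0.6,0.15,2.15],"spin":0},{"fingers":5.0,"delta_pos":[0.9,0.15,2.1],"spin":0},{"fingers":5.0,"delta_pos":[1.1,0.15,1.8],"spin":0},{"fingers":5.0,"delta_pos":[1.3,0.15,1.4],"spin":0},{"fingers":5.0,"delta_pos":[1.5,0.15,1.0],"spin":0}]'
python3 -c "
from h import *
where()"
```

```text
time_s: 16.15
tcp_pos: [0.5723, -0.2361, 0.0349]
ee_rot: [[-0.997, 0.08, 0.003], [0.08, 0.997, -0.001], [-0.003, -0.0, -1.0]]
wrist_force: [4.0, -0.9, -2.6]
gripper_width: 0.687
pivot in stand x,y,z mm [  5.1 -72.6] 77.3 F stand [-0.56 -4.03 -2.63] M [-1.446 -0.02  -0.025] g 59.75
```

```bash
python3 -m inch '[{"fingers":5.0,"delta_pos":[0.2,0,-0.45],"spin":0},{"fingers":5.0,"delta_pos":[0.6,0,-1.05],"spin":0},{"fingers":5.0,"delta_pos":[1.0,0,-1.65],"spin":0},{"fingers":5.0,"delta_pos":[1.4,0,-2.15],"spin":0},{"fingers":5.0,"delta_pos":[1.9,0,-2.65],"spin":0}]'
python3 -c "
from h import *
where()
from station import capture
cv2.imwrite('pics/w16.png',capture('wrist')[:,:,::-1])"
```

```text
time_s: 16.65
tcp_pos: [0.5518, -0.2344, 0.0609]
ee_rot: [[-0.997, 0.08, 0.0], [0.08, 0.997, -0.0], [-0.0, -0.0, -1.0]]
wrist_force: [4.0, -1.9, -3.3]
gripper_width: 0.689
pivot in stand x,y,z mm [  5.2 -51.9] 103.3 F stand [-1.56 -4.13 -3.33] M [-1.433  0.041 -0.024] g 59.96
```

View pics/w16.png

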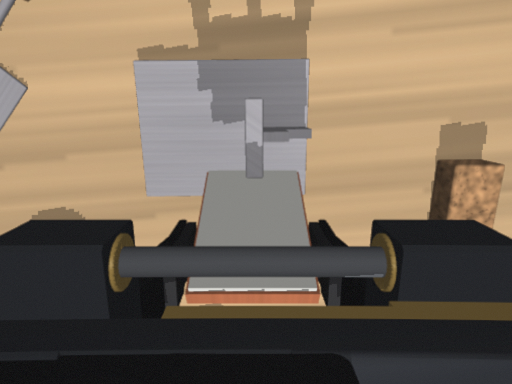

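```bash
python3 -m inch '[{"fingers":5.0,"delta_pos":[0.4,0,-0.45],"spin":0},{"fingers":5.0,"delta_pos":[0.8,0,-0.75],"spin":0},{"fingers":5.0,"delta_pos":[1.2,0,-1.0],"spin":0},{"fingers":5.0,"delta_pos":[1.6,0,-1.2],"spin":0},{"fingers":5.0,"delta_pos":[2.0,0,-1.4],"spin":0},{"fingers":5.0,"delta_pos":[2.3,0,-1.5],"spin":0}]'
python3 -c "
from h import *
where()
pic(17)
where()"
```

```text
time_s: 17.3
tcp_pos: [0.5289, -0.2325, 0.0755]
ee_rot: [[-0.997, 0.08, 0.0], [0.08, 0.997, 0.0], [-0.0, 0.0, -1.0]]
wrist_force: [3.3, -0.7, -4.2]
gripper_width: 0.683
pivot in stand x,y,z mm [  5.2 -28.9] 117.9 F stand [-0.39 -3.36 -4.17] M [-1.442 -0.01  -0.003] g 59.41
pivot in stand x,y,z mm [  5.2 -28.9] 117.9 F stand [-0.06 -3.15 -1.43] M [-1.046 -0.095  0.038] g 59.79
```

View pics/w17.png

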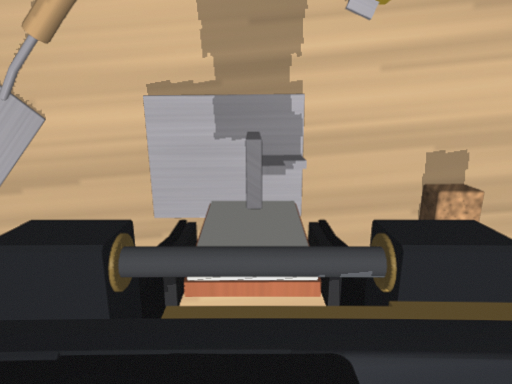

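View pics/m17.png

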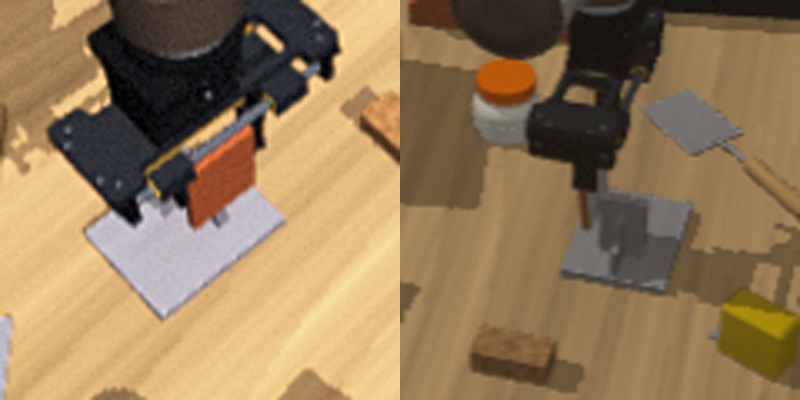

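Run:
```python
from h import *
c=cv2.imread('pics/w17.png')[190:305,175:335]
c=cv2.resize(c,None,fx=5,fy=5,interpolation=2)
for i in range(0,160,10): cv2.putText(c,str(175+i),(i*5,8),0,.3,(0,255,255),1)
for j in range(5,115,5): cv2.putText(c,str(190+j),(0,j*5+4),0,.3,(0,255,255),1)
cv2.imwrite('pics/w17c.png',c)
tilefit([(211,202),(296,202),(188,279),(320,279)])
```

```text
a deg 83.7 centre tool mm [ -6.2 -17.1  -0. ] res [ 0.4  0.  -0.7 -0.1 -0.1  0.1  0.3 -0. ]
centre stand [  5.2 -35.1] 92.6
```

View pics/w17c.png

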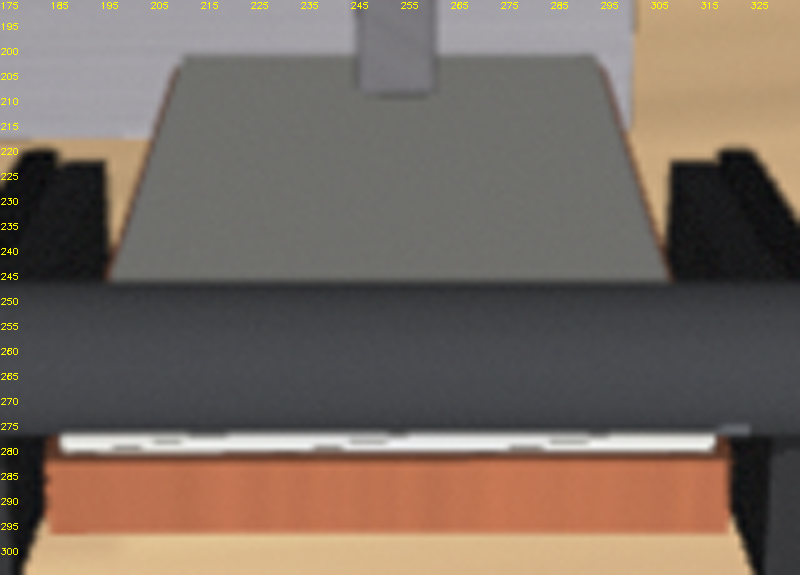

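Run:
```python
from h import *
tilefit([(209.5,201),(294.5,201),(185,281),(320,281)])
tilefit([(210,202),(295,202),(186,280),(319,280)])
from station import *
c=get_calibration('wrist');s=sense();R=s['ee_rot'];p=s['tcp_pos']
for a in(80,84,88,90):
    a=np.radians(a);u=np.array([-np.cos(a),0,-np.sin(a)]);n=np.array([np.sin(a),0,-np.cos(a)])
    P=[np.array([-.0062,0,-.0171])+u*e*.045+n*t*.005 for e,t in((-1,1),(1,1),(1,-1))]
    print(proj(c,np.array(P)@R.T+p).round(1).tolist())
```

```text
a deg 83.1 centre tool mm [ -5.2 -19.8  -0.8] res [ 0.2  0.   0.3 -0.  -0.1  0.1 -0.2 -0.1]
centre stand [  4.4 -34.1] 95.3
a deg 83.6 centre tool mm [ -6.1 -18.1  -0.7] res [ 0.2  0.  -0.5 -0.1 -0.   0.1  0.2 -0. ]
centre stand [  4.5 -35. ] 93.6
[[253.4, 198.4], [254.1, 284.6], [254.1, 301.5]]
[[253.4, 202.2], [254.1, 278.4], [254.1, 296.6]]
[[253.3, 206.1], [254.1, 271.9], [254.1, 291.3]]
[[253.3, 208.1], [254.1, 268.6], [254.1, 288.5]]
```

```bash
python3 -m inch '[{"fingers":5.0,"delta_pos":[0.3,0,-0.2],"spin":0},{"fingers":5.0,"delta_pos":[0.6,0,-0.35],"spin":0},{"fingers":5.0,"delta_pos":[0.8,0,-0.45],"spin":0}]'
python3 - <<'E'
from h import *
where()
from station import *
im=capture('wrist');cv2.imwrite('pics/w18.png',im[:,:,::-1])
c=im[190:305,175:335,::-1]
c=cv2.resize(c,None,fx=5,fy=5,interpolation=2)
for i in range(0,160,10): cv2.putText(c,str(175+i),(i*5,8),0,.3,(0,255,255),1)
for j in range(5,115,5): cv2.putText(c,str(190+j),(0,j*5+4),0,.3,(0,255,255),1)
cv2.imwrite('pics/w18c.png',c)
E
```

```text
time_s: 17.75
tcp_pos: [0.5214, -0.232, 0.08]
ee_rot: [[-0.997, 0.08, 0.001], [0.08, 0.997, -0.0], [-0.001, -0.0, -1.0]]
wrist_force: [5.5, -0.3, -3.1]
gripper_width: 0.691
pivot in stand x,y,z mm [  5.2 -21.4] 122.4 F stand [ 0.09 -5.48 -3.11] M [-1.732 -0.018 -0.002] g 60.08
```

View pics/w18c.png

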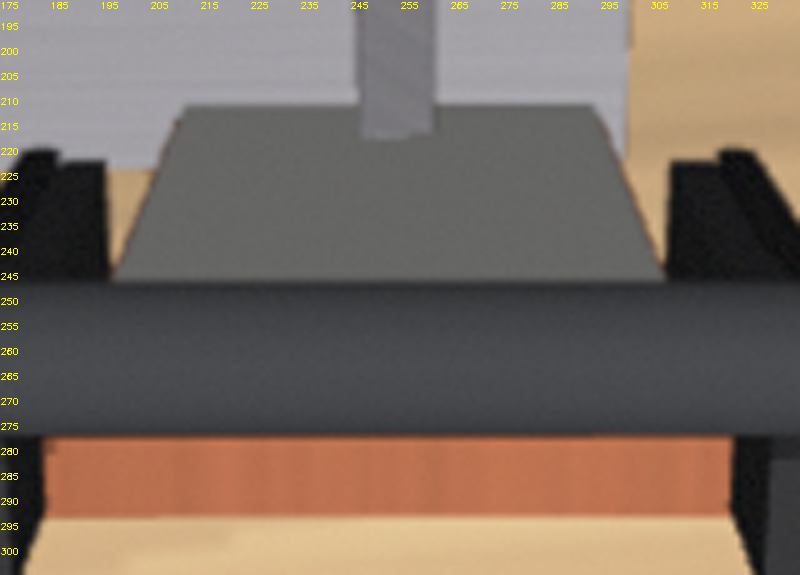

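```bash
cat >> h.py <<'E'
def tilefit2(corn,verbose=1):
    # low face corners L,R ; top back corners L,R
    from station import get_calibration,sense
    c=get_calibration('wrist');s=sense();R=np.array(s['ee_rot']);p=np.array(s['tcp_pos'])
    def P(q):
        a,cx,cz,cy=q
        u=np.array([-np.cos(a),0,-np.sin(a)]);n=np.array([np.sin(a),0,-np.cos(a)])
        C=np.array([cx,cy,cz])
        return np.array([C+n*t*.005+u*e*.045+np.array([0,1,0])*w*.03 for e,t,w in((-1,1,-1),(-1,1,1),(1,-1,-1),(1,-1,1))])@R.T+p
    r=lambda q:(proj(c,P(q))-np.array(corn)).ravel()
    o=least_squares(r,[1.4,-.006,-.018,0],x_scale=[.1,.01,.01,.01])
    print('a',np.degrees(o.x[0]).round(1),'centre tool mm',(o.x[1:]*1000).round(1),'res',o.fun.round(1))
    C=R@np.array([o.x[1],o.x[3],o.x[2]])+p
    print('centre stand',(RZ(SY)[:2,:2].T@(C[:2]-ST)*1000).round(1),(C[2]*1000).round(1))
E
python3 - <<'E'
from h import *
tilefit2([(209.5,202),(294.5,202),(184.5,296),(320,296)])
tilefit2([(209.5,211),(294.5,211),(183.5,292.5),(320.5,292.5)])
tilefit2([(208.5,211),(295.5,211),(183.5,292.5),(320.5,292.5)])
E
```

```text
a 85.5 centre tool mm [ -3.4 -22.4  -0.9] res [-0.3  0.1  0.5 -0.   0.1  0.  -0.2 -0.1]
centre stand [  4.4 -24.7] 102.6
a 91.3 centre tool mm [ -5.4 -23.   -1. ] res [-0.1  0.   0.1 -0.   0.   0.1 -0.  -0.1]
centre stand [  4.3 -26.8] 103.2
a 91.4 centre tool mm [ -5.2 -23.6  -1. ] res [ 0.8  0.  -0.8 -0.1 -0.3  0.1  0.3 -0. ]
centre stand [  4.3 -26.5] 103.8
```

```bash
python3 -m inch '[{"fingers":5.0,"delta_pos":[-1,0,-0.5],"spin":0},{"fingers":5.0,"delta_pos":[-1.5,0,-3],"spin":0},{"fingers":5.0,"delta_pos":[-1,-1,-5],"spin":-8},{"fingers":5.0,"delta_pos":[-0.5,-2,-5],"spin":-16.5},{"fingers":5.0,"delta_pos":[0,-3,-5],"spin":-25},{"fingers":5.0,"delta_pos":[0.5,-4,-5],"spin":-33.5},{"fingers":5.0,"delta_pos":[1,-4.5,-5],"spin":-42},{"fingers":5.0,"delta_pos":[1.5,-4.5,-5],"spin":-50.5},{"fingers":5.0,"delta_pos":[2.1,-4.5,-5],"spin":-59},{"fingers":5.0,"delta_pos":[2.1,-4.5,-5],"spin":-67.5},{"fingers":5.0,"delta_pos":[2.1,-4.5,-5],"spin":-76},{"fingers":5.0,"delta_pos":[2.1,-4.5,-5],"spin":-84},{"fingers":5.0,"delta_pos":[2.1,-4.5,-5],"spin":-90},{"fingers":5.0,"delta_pos":[2.1,-4.5,-5],"spin":-90},{"fingers":5.0,"delta_pos":[2.1,-4.5,-5],"spin":-90},{"fingers":5.0,"delta_pos":[2.1,-4.5,-5],"spin":-90}]'
python3 - <<'E'
from h import *
where();cmd(sw(-40,0,0),175.5)
pic(19)
c=cv2.imread('pics/w19.png')[190:305,175:335]
c=cv2.resize(c,None,fx=5,fy=5,interpolation=2)
for i in range(0,160,10): cv2.putText(c,str(175+i),(i*5,8),0,.3,(0,255,255),1)
for j in range(5,115,5): cv2.putText(c,str(190+j),(0,j*5+4),0,.3,(0,255,255),1)
cv2.imwrite('pics/w19c.png',c)
where()
E
```

```text
time_s: 19.4
tcp_pos: [0.4962, -0.2751, 0.1298]
ee_rot: [[-0.082, -0.997, -0.002], [-0.997, 0.082, 0.0], [-0.0, 0.002, -1.0]]
wrist_force: [0.2, 0.4, -1.2]
gripper_width: 0.689
pivot in stand x,y,z mm [-39.7   0.3] 172.2 F stand [ 0.42 -0.14 -1.19] M [ 0.054 -0.001 -0.015] g 59.97
spin -0.19
delta [0.03, -0.06, 17.22] tcp [ 0.4962 -0.2751  0.1298] cur yaw_y 175.31
pivot in stand x,y,z mm [-39.7   0. ] 172.2 F stand [ 0.98  0.36 -1.05] M [ 0.139 -0.047 -0.012] g 59.18
```

View pics/w19c.png

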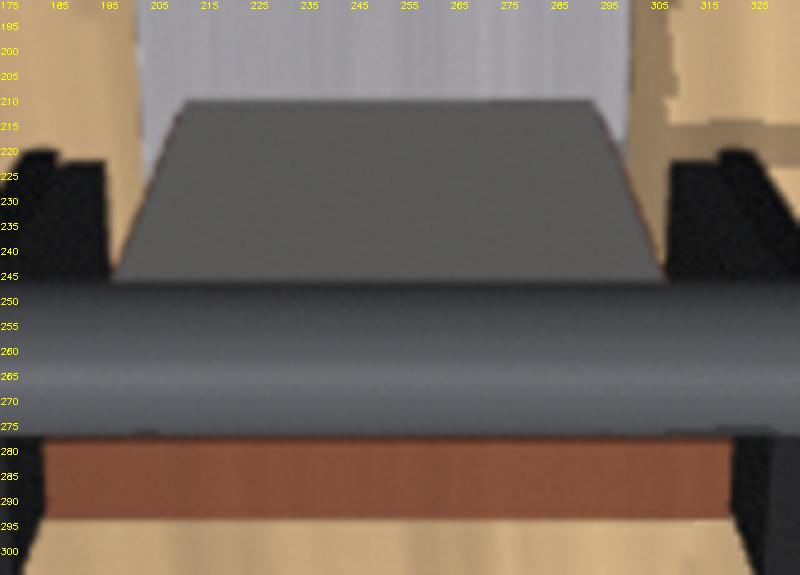

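View pics/m19.png

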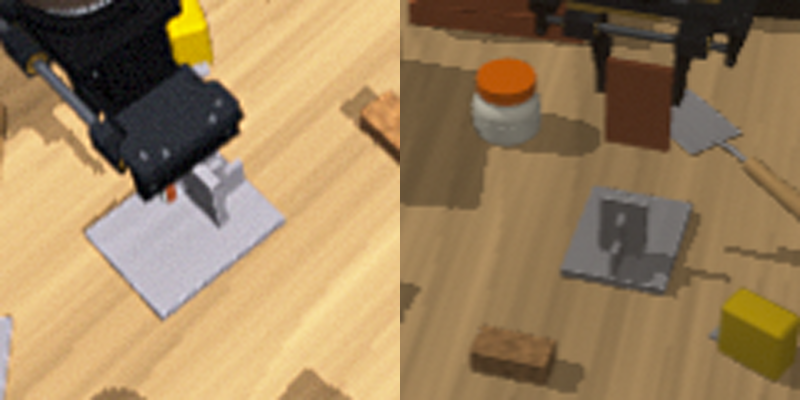

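View pics/w19.png

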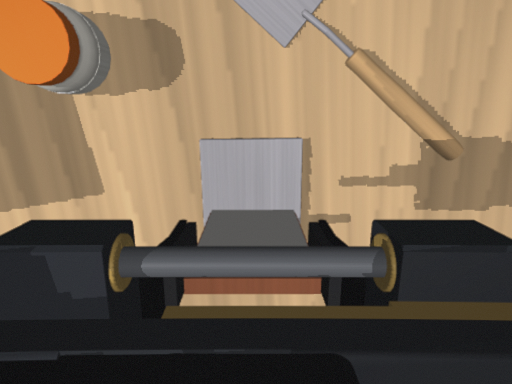

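```bash
python3 -m inch '[{"fingers":5.0,"delta_pos":[-0.5,0,3],"spin":-0.2},{"fingers":5.0,"delta_pos":[-1,0,6],"spin":-0.2},{"fingers":5.0,"delta_pos":[-1.5,0.1,8],"spin":-0.2},{"fingers":5.0,"delta_pos":[-1.5,0.1,8.8],"spin":-0.2},{"fingers":5.0,"delta_pos":[-1.5,0.1,8.9],"spin":-0.2},{"fingers":5.0,"delta_pos":[-1.5,0.1,9],"spin":-0.2},{"fingers":5.0,"delta_pos":[-1.5,0.1,9.1],"spin":-0.2},{"fingers":5.0,"delta_pos":[-1.5,0.1,9.1],"spin":-0.2}]'
python3 - <<'E'
from h import *
where()
E
python3 -m inch '[{"fingers":5.0,"delta_pos":[0,0,0.1],"spin":0},{"fingers":5.0,"delta_pos":[0,0,0.2],"spin":0}]'
python3 - <<'E'
from h import *
where()
E
```

```text
time_s: 20.35
tcp_pos: [0.4975, -0.2604, 0.0398]
ee_rot: [[-0.077, -0.997, 0.002], [-0.997, 0.077, -0.0], [0.0, -0.002, -1.0]]
wrist_force: [-0.7, 0.6, -1.6]
gripper_width: 0.683
pivot in stand x,y,z mm [-25.    0.1] 82.2 F stand [ 0.53  0.7  -1.55] M [ 0.123  0.019 -0.052] g 59.4
time_s: 20.55
tcp_pos: [0.4971, -0.2602, 0.0373]
ee_rot: [[-0.077, -0.997, 0.001], [-0.997, 0.077, -0.0], [0.0, -0.001, -1.0]]
wrist_force: [-0.4, -0.7, -1.4]
gripper_width: 0.685
pivot in stand x,y,z mm [-24.8   0.5] 79.7 F stand [-0.7   0.38 -1.45] M [ 0.081 -0.068 -0.031] g 59.55
```

```bash
for i in 1 2; do python3 -m inch '[{"fingers":5.0,"delta_pos":[0,0,0.08],"spin":0},{"fingers":5.0,"delta_pos":[0,0,0.16],"spin":0}]' >/dev/null
python3 -c "
from h import *
where()"; done
```

```text
pivot in stand x,y,z mm [-24.7   0.8] 77.6 F stand [-0.07 -0.56 -0.62] M [ 0.098 -0.032  0.032] g 59.44
pivot in stand x,y,z mm [-24.7   0.8] 76.0 F stand [ 0.29 -0.99 -1.43] M [ 0.109 -0.025 -0.02 ] g 58.98
```

```bash
python3 -m inch '[{"fingers":5.0,"delta_pos":[0,0,0.06],"spin":0},{"fingers":5.0,"delta_pos":[0,0,0.12],"spin":0}]' >/dev/null
python3 -c "
from h import *
where()"; python3 -m inch '[{"fingers":5.0,"delta_pos":[0,0,0.06],"spin":0},{"fingers":5.0,"delta_pos":[0,0,0.06],"spin":0}]' >/dev/null
python3 -c "
from h import *
where()"
```

```text
pivot in stand x,y,z mm [-24.7   0.8] 74.8 F stand [-0.5   0.01 -1.03] M [ 0.114 -0.018 -0.019] g 59.24
pivot in stand x,y,z mm [-24.7   0.8] 74.4 F stand [-0.06  0.62  0.82] M [ 0.219 -0.017 -0.017] g 59.4
```

```bash
python3 -m inch '[{"fingers":5.0,"delta_pos":[0,0,0.05],"spin":0},{"fingers":5.0,"delta_pos":[0,0,0.05],"spin":0}]' >/dev/null
python3 -c "
from h import *
where();pic(20)
where()"
```

```text
pivot in stand x,y,z mm [-24.8   0.7] 74.4 F stand [1.2  2.26 5.5 ] M [ 0.664 -0.15  -0.002] g 59.77
pivot in stand x,y,z mm [-24.9   0.7] 74.4 F stand [0.82 2.2  5.13] M [ 0.773 -0.215 -0.006] g 59.54
```

View pics/m20.png

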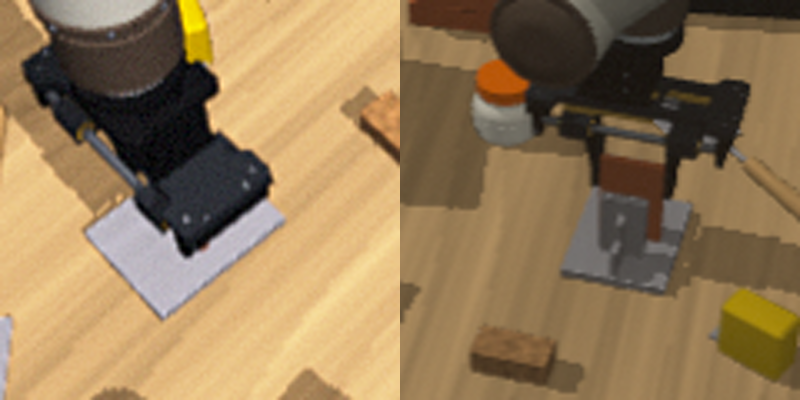

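View pics/w20.png

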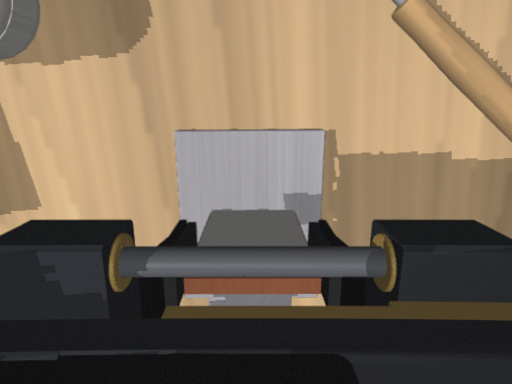

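```bash
python3 -m inch '[{"fingers":5.0,"delta_pos":[0,0,-0.12],"spin":0},{"fingers":5.0,"delta_pos":[-0.3,0,-0.12],"spin":0},{"fingers":5.0,"delta_pos":[-0.6,0,-0.12],"spin":0},{"fingers":5.0,"delta_pos":[-0.9,0,-0.12],"spin":0},{"fingers":5.0,"delta_pos":[-1.1,0,-0.12],"spin":0},{"fingers":5.0,"delta_pos":[-1.1,0,-0.12],"spin":0}]' >/dev/null
python3 -c "
from h import *
where()"
for i in 1 2; do python3 -m inch '[{"fingers":5.0,"delta_pos":[-0.08,0,0],"spin":0},{"fingers":5.0,"delta_pos":[-0.15,0,0],"spin":0}]' >/dev/null
python3 -c "
from h import *
where()"; done
```

```text
pivot in stand x,y,z mm [-13.3   0.8] 74.8 F stand [ 0.45 -0.34 -0.95] M [ 0.067  0.017 -0.005] g 59.6
pivot in stand x,y,z mm [-12.2   0.8] 74.9 F stand [-0.26 -1.37 -1.67] M [ 0.061 -0.044 -0.002] g 59.74
pivot in stand x,y,z mm [-10.7   0.8] 74.9 F stand [-0.19 -0.4  -0.54] M [ 0.11  -0.041 -0.025] g 59.76
```

```bash
for i in 1 2; do python3 -m inch '[{"fingers":5.0,"delta_pos":[-0.06,0,0],"spin":0},{"fingers":5.0,"delta_pos":[-0.1,0,0],"spin":0}]' >/dev/null
python3 -c "
from h import *
where()"; done
```

```text
pivot in stand x,y,z mm [-9.7  0.8] 75.0 F stand [-0.52 -0.51 -0.79] M [ 0.117 -0.007  0.004] g 59.63
pivot in stand x,y,z mm [-9.6  0.8] 75.0 F stand [-6.83 -1.8  -2.71] M [0.106 1.916 0.105] g 59.46
```

```bash
python3 -m inch '[{"fingers":5.0,"delta_pos":[-0.05,0,0],"spin":0},{"fingers":5.0,"delta_pos":[-0.05,0,0],"spin":0},{"fingers":5.0,"delta_pos":[-0.05,0,0.05],"spin":0},{"fingers":5.0,"delta_pos":[-0.05,0,0.08],"spin":0}]' >/dev/null
python3 - <<'E'
from h import *
where()
from station import *
for n in('side','scene','wrist'):
    im=capture(n);cv2.imwrite(f'pics/{n}21.png',im[:,:,::-1])
cv2.imwrite('pics/z21.png',cv2.resize(cv2.imread('pics/side21.png')[130:200,250:330],(800,600),interpolation=2)[:600])
c=cv2.imread('pics/wrist21.png')[190:305,175:335]
c=cv2.resize(c,None,fx=5,fy=5,interpolation=2)
for j in range(5,115,5): cv2.putText(c,str(190+j),(0,j*5+4),0,.3,(0,255,255),1)
cv2.imwrite('pics/w21c.png',c)
where()
E
```

```text
pivot in stand x,y,z mm [-9.6  0.7] 74.9 F stand [-5.4   1.48  1.92] M [0.532 1.704 0.057] g 59.72
pivot in stand x,y,z mm [-9.6  0.7] 74.9 F stand [-6.35  0.46  0.88] M [0.472 1.735 0.049] g 59.68
```

View pics/z21.png

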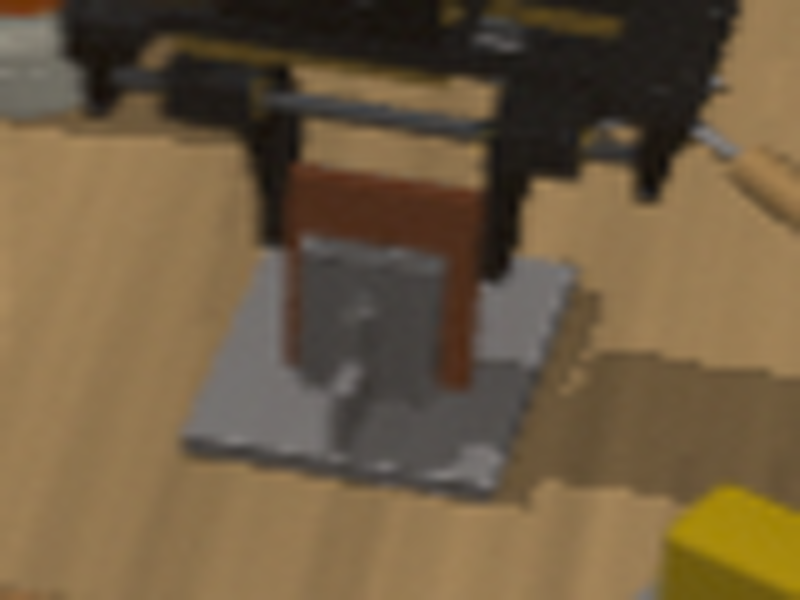

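View pics/w21c.png

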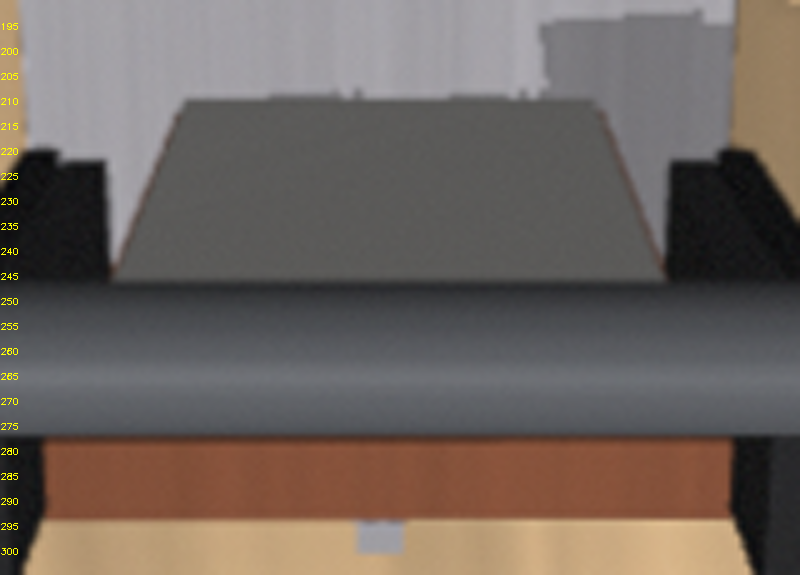

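```bash
python3 -m inch '[{"fingers":8.0,"delta_pos":[0,0,0],"spin":0},{"fingers":8.0,"delta_pos":[0,0,0],"spin":0},{"fingers":8.0,"delta_pos":[0,0,0],"spin":0},{"fingers":8.0,"delta_pos":[0,0,0],"spin":0},{"fingers":8.0,"delta_pos":[0,0,0],"spin":0}]'
python3 - <<'E'
from h import *
where()
from station import *
for n in('side','wrist'):
    im=capture(n);cv2.imwrite(f'pics/{n}22.png',im[:,:,::-1])
a=cv2.resize(cv2.imread('pics/side22.png')[130:200,250:330],(400,350),interpolation=2)
b=cv2.resize(cv2.imread('pics/wrist22.png')[190:305,175:335],(400,350),interpolation=2)
cv2.imwrite('pics/z22.png',np.hstack([a,b]))
E
```

```text
time_s: 24.15
tcp_pos: [0.4983, -0.2434, 0.0317]
ee_rot: [[-0.076, -0.997, 0.0], [-0.997, 0.076, 0.0], [-0.0, -0.0, -1.0]]
wrist_force: [0.4, 0.3, -0.2]
gripper_width: 0.91
pivot in stand x,y,z mm [-8.   0.7] 74.1 F stand [ 0.3  -0.35 -0.22] M [ 0.115  0.015 -0.014] g 79.18
```

View pics/z22.png

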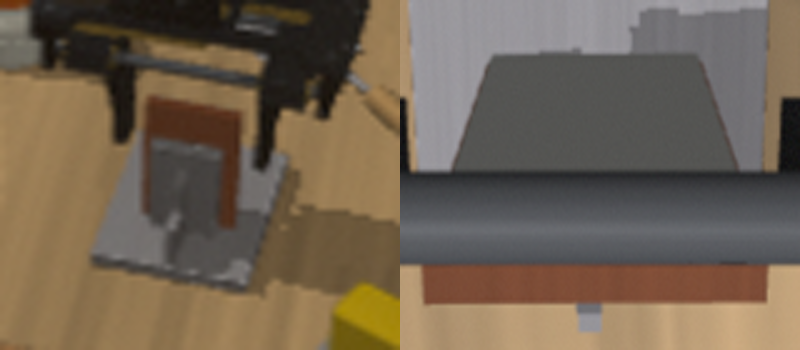

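```bash
python3 -m inch '[{"fingers":8.0,"delta_pos":[0,0,-1.5],"spin":0},{"fingers":8.0,"delta_pos":[0,0,-4],"spin":0},{"fingers":8.0,"delta_pos":[0,0,-8],"spin":0},{"fingers":8.0,"delta_pos":[0,0,-12],"spin":0},{"fingers":8.0,"delta_pos":[0,0,-16],"spin":0},{"fingers":8.0,"delta_pos":[5,0,-18],"spin":0},{"fingers":8.0,"delta_pos":[10,0,-18],"spin":0},{"fingers":8.0,"delta_pos":[15,0,-18],"spin":0},{"fingers":8.0,"delta_pos":[18,0,-18],"spin":0},{"fingers":8.0,"delta_pos":[18,0,-18],"spin":0},{"fingers":8.0,"delta_pos":[18,0,-18],"spin":0}]'
python3 - <<'E'
from h import *
from station import *
S={}
for n in('side','scene','wrist'):
    im=capture(n);cv2.imwrite(f'pics/{n}23.png',im[:,:,::-1])
a=cv2.resize(cv2.imread('pics/side23.png')[130:210,245:325],(400,400),interpolation=2)
b=cv2.resize(cv2.imread('pics/scene23.png')[190:270,160:240],(400,400),interpolation=2)
cv2.imwrite('pics/z23.png',np.hstack([a,b]))
a=cv2.resize(cv2.imread('pics/side23.png')[210:330,190:310],(400,400),interpolation=2)
b=cv2.resize(cv2.imread('pics/scene23.png')[90:190,260:360],(400,400),interpolation=2)
cv2.imwrite('pics/t23.png',np.hstack([a,b]))
E
```

```text
time_s: 25.35
tcp_pos: [0.4838, -0.4234, 0.2109]
ee_rot: [[-0.078, -0.997, -0.001], [-0.997, 0.078, 0.001], [-0.001, 0.001, -1.0]]
wrist_force: [0.6, -0.4, 0.1]
gripper_width: 0.922
```

View pics/z23.png

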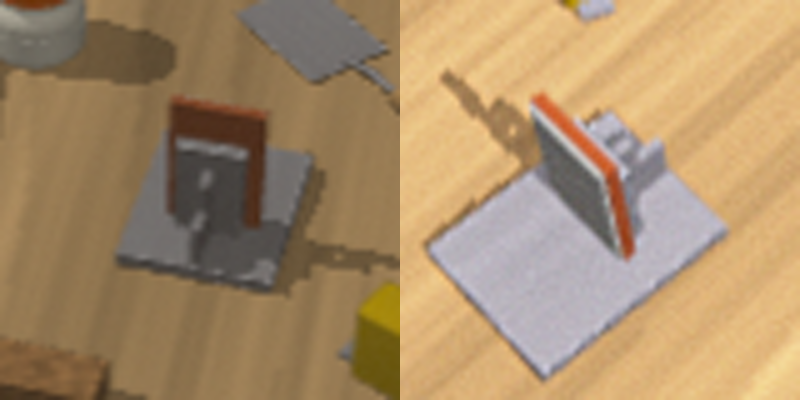

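View pics/t23.png

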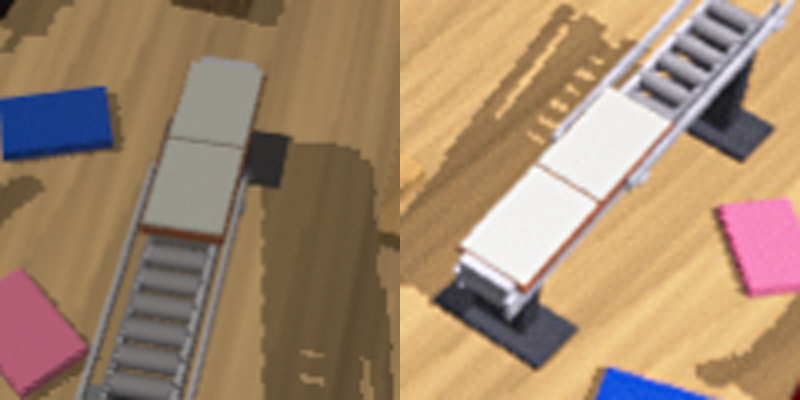

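View pics/scene23.png

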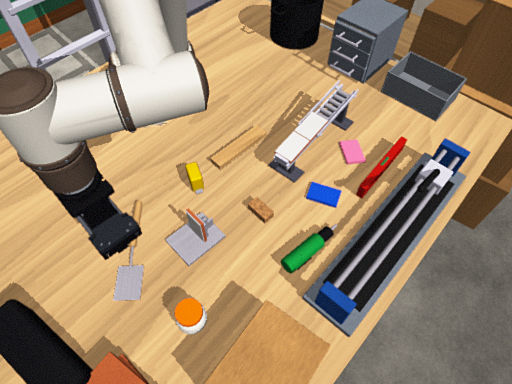

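Run:
```python
from h import *
from station import *
M=[(x,y,z) for z in(100,10) for x in(-10,0) for y in(30,-30)]
E=[(0,1),(0,2),(1,3),(2,3),(4,5),(0,4),(1,5),(3,7)]
out=[]
for n,p,(r0,c0) in(('scene',[.5011,-.2336,1.491],(190,165)),('side',[.4978,-.2315,1.505],(135,250))):
    P=proj(get_calibration(n),(np.array(M,float)/1000)@RZ(p[2]).T+[p[0],p[1],0])
    im=cv2.imread(f'pics/{n}23.png')[r0:r0+65,c0:c0+65];k=6
    im=cv2.resize(im,None,fx=k,fy=k,interpolation=2)
    Q=((P-[c0,r0]+.5)*k).astype(int)
    for i,j in E: cv2.line(im,tuple(map(int,Q[i])),tuple(map(int,Q[j])),(0,255,0),1)
    out.append(im)
cv2.imwrite('pics/o.png',np.hstack(out))
```

```text
(no output)
```

View pics/o.png

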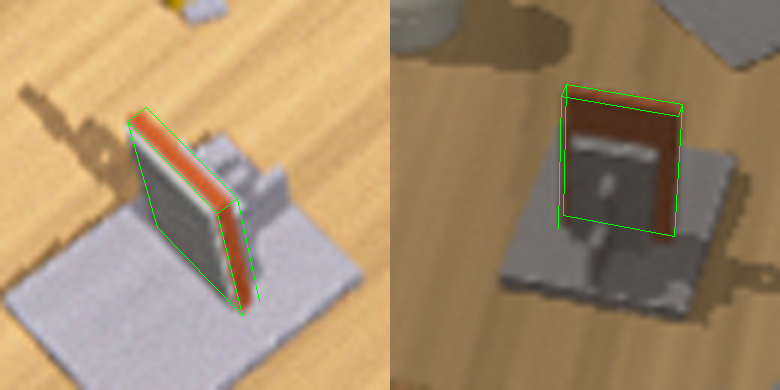

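```bash
python3 - <<'E'
import cv2
c=cv2.imread('pics/wrist23.png');print(c.shape)
cv2.imwrite('pics/w23b.png',cv2.resize(c[180:384,150:360],None,fx=2.8,fy=2.8,interpolation=2))
E
python3 -m inch '[{"fingers":8.0,"delta_pos":[-18,0,-6],"spin":0},{"fingers":8.0,"delta_pos":[-18,0,-6],"spin":0},{"fingers":8.0,"delta_pos":[-23,0,-6],"spin":0},{"fingers":8.0,"delta_pos":[-30,0,-6],"spin":0},{"fingers":8.0,"delta_pos":[-30,0,-6],"spin":0},{"fingers":8.0,"delta_pos":[-30,0,-6],"spin":0},{"fingers":8.0,"delta_pos":[-30,0,-6],"spin":0},{"fingers":8.0,"delta_pos":[-30,0,-6],"spin":0},{"fingers":8.0,"delta_pos":[-30,0,-6],"spin":0}]'
python3 - <<'E'
from h import *
from station import *
c=get_calibration('wrist');im=capture('wrist')[:,:,::-1].copy();cv2.imwrite('pics/w24.png',im)
cv2.imwrite('pics/w24z.png',cv2.resize(im[0:150,170:340],None,fx=4.6,fy=4,interpolation=2)[:600])
E
```

```text
(384, 512, 3)
time_s: 26.4
tcp_pos: [0.5071, -0.1238, 0.2719]
ee_rot: [[-0.076, -0.997, 0.0], [-0.997, 0.076, -0.0], [0.0, -0.0, -1.0]]
wrist_force: [1.3, -0.1, -0.2]
gripper_width: 0.923
```

View pics/w24z.png

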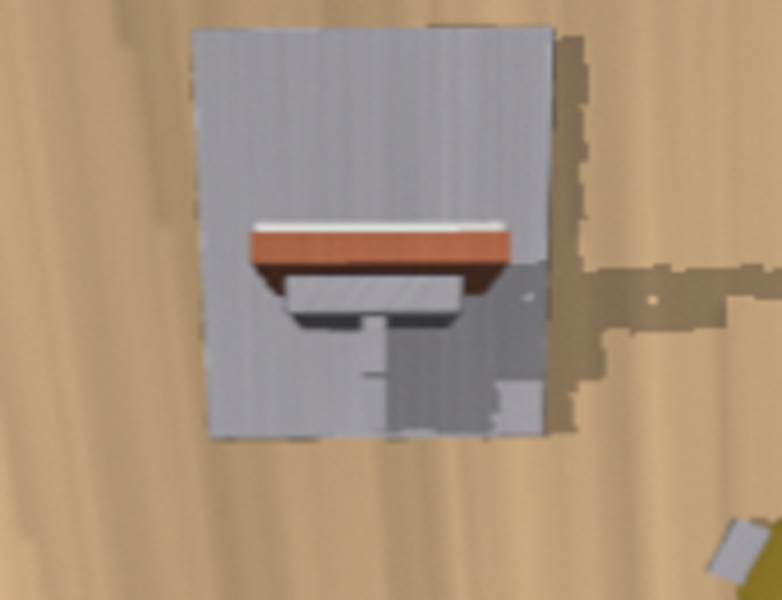

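```bash
python3 -c "
from station import *
print(finish_job())"
```

```text
the job is handed in; nothing more can be done
None
```

The lowest tile now stands on its short end on the stand, flat against the upright with the white face outward, and the job is handed in. `finish_job()` reports no verdict, so the result rests on my own checks.

**What I did**
- I gripped the tile by its sides and lifted it off. The other two tiles rolled down to the stop.
- The tool only points down and the tile would not swing in the grip, so I had to turn it upright against the stand. I pressed its end on the top of the upright, then drew it up against the upright's narrow side.
- I felt it down onto the plate at about 6 N and pressed it against the upright at about 6 to 7 N. Then I opened the fingers and backed clear.

**Last checks**
- **Standing tile:** In the top, side and scene pictures it is upright, square and flush, about 1.4 mm off centre.
- **Track:** The other two tiles look seated at the stop. I did not measure their distances.
- **Bystanders:** None look moved, judged by eye only.
- **Time:** The clock read 26.4 s after the last move, of the 51 s allowed.

**What did not go as planned**
- **First grip:** The fingers closed on nothing, because their tips sit about 23 mm further back than the stated tool point suggests. I opened, lowered and gripped again.
- **Turning attempt:** One attempt behind the upright jammed, with about 23 N sideways at the wrist (limit for tile on stand 40 N). Backing down from it touched the stand's rib at about 13 N. The tile slid a few millimetres in the grip.
- **Tilt estimates:** My two picture fits of the tile's tilt differed by about 2 degrees, so I relied on the flush contact seen in the pictures.

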